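# Pack the threading kit into its two-well case

## Task

Put the threading kit away: stand every die head that lies about, flat with its collar up, on the floor of the case's well that already holds a die head, and lay both ratchet handles (a square black grip, a thin steel neck and a square steel head) flat, side by side on the floor of the other well, where the sharpening stone is. The case has one cover that hides only one well at a time: in the end slide it fully home over the die heads, without slamming it, and leave the handles' well open. Leave everything else where it is.

Things in the scene. Friction and masses are not known exactly. Their poses are not given: they have to be found in the camera images.
- case: fixed grey sheet-steel case, 246 (its x) x 327 (its y) x 57 mm high, open on top, with a 5 mm wall down the middle that makes two wells side by side along its y, each 236 (x) x 156 (y) mm and 52 mm deep; walls and floor 5 mm thick; low rails for the cover along the two long sides rise to 66 mm. Origin at the centre of its underside, on the table; it is turned by up to 7 degrees
- well_left (a point): centre of the floor of the left well (+y half of the case), 80.5 mm from the case's middle and 5 mm above the table
- well_right (a point): centre of the floor of the right well (-y half of the case), 80.5 mm from the case's middle and 5 mm above the table
- cover (a joint): flat aluminium cover, 4 mm thick and 160 mm wide, that slides along the case's y on top of the walls (its top is 62 mm above the table). 0 = fully over the right well, the left well all open; 0.161 m = fully over the left well, the right well all open; it may start anywhere between. Friction about 2.5 N, damping 4 N s/m; it stays where it is left
- cover_handle (a point): top centre of the cover's black rib handle: 80 mm long along the case's x, 16 mm thick along its y, standing 30 mm above the cover (top 92 mm above the table), at the centre of the cover
- die1: pipe-threading die head, dark steel: a round flange 60 mm in diameter and 16 mm thick, with a plain round collar 30 mm in diameter and 26 mm tall on top of it (42 mm overall), about 0.35 kg; origin at the centre of its underside, z up through the collar; starts on the table to one side of the case. May be absent
- die2: pipe-threading die head, dark steel: a round flange 60 mm in diameter and 16 mm thick, with a plain round collar 30 mm in diameter and 26 mm tall on top of it (42 mm overall), about 0.35 kg; origin at the centre of its underside, z up through the collar; starts on the table to one side of the case. May be absent
- die3: pipe-threading die head, dark steel: a round flange 60 mm in diameter and 16 mm thick, with a plain round collar 30 mm in diameter and 26 mm tall on top of it (42 mm overall), about 0.35 kg; origin at the centre of its underside, z up through the collar; starts on the table to one side of the case. May be absent
- die4: pipe-threading die head, dark steel: a round flange 60 mm in diameter and 16 mm thick, with a plain round collar 30 mm in diameter and 26 mm tall on top of it (42 mm overall), about 0.35 kg; origin at the centre of its underside, z up through the collar; starts on the table to one side of the case. May be absent
- die_in: pipe-threading die head, dark steel: a round flange 60 mm in diameter and 16 mm thick, with a plain round collar 30 mm in diameter and 26 mm tall on top of it (42 mm overall), about 0.35 kg; origin at the centre of its underside, z up through the collar; already in one of the wells, near that well's corner that is nearer the robot and farther from the middle; it shows which well is for die heads (the cover may hide it)
- stone: grey sharpening stone, a block 22 x 60 x 34 mm, in the other well, in the corresponding corner; its long side across the case's x. Origin at the centre of its underside. It stays in that well
- handle1: ratchet handle lying along its own x: black grip of 24 x 24 mm section and 96 mm long at its -x end, a 14 mm steel neck and a 24 x 24 x 20 mm steel head at its +x end, 150 mm in all, about 0.25 kg; origin at the middle of its length (in the grip) and of its section, so 12 mm above what it lies on; the grip runs from -75 to +21 mm
- handle2: ratchet handle lying along its own x: black grip of 24 x 24 mm section and 96 mm long at its -x end, a 14 mm steel neck and a 24 x 24 x 20 mm steel head at its +x end, 150 mm in all, about 0.25 kg; origin at the middle of its length (in the grip) and of its section, so 12 mm above what it lies on; the grip runs from -75 to +21 mm
- coupling: bystander: plain brass pipe coupling, a tube 56 mm in outer and 38 mm in inner diameter, 45 mm tall, standing among the die heads; origin at the centre of its underside
- jar: bystander: white jar with grey lid, 54 mm in diameter, 60 mm tall, standing among the die heads; origin at the centre of its underside
Things that resemble listed ones, but are neither listed nor needed, are in the scene too. Leave any blue look-alike of the die3 alone.

How it is judged (in metres and radians):
On the way, in this order (a step that is already met when the one before it is completed fails the run):
1. all die heads stand in the well that held a die head at the start ((((x of die1 in the frame of case between -0.098 and 0.098 m and y of die1 in the frame of case between 0.0225 and 0.1385 m and z of die1 in the frame of case between -0.002 and 0.012 m and angle between die1's own z axis and vertical below 0.15 rad and x of die2 in the frame of case between -0.098 and 0.098 m) and (y of die2 in the frame of case between 0.0225 and 0.1385 m and z of die2 in the frame of case between -0.002 and 0.012 m and angle between die2's own z axis and vertical below 0.15 rad and x of die3 in the frame of case between -0.098 and 0.098 m and y of die3 in the frame of case between 0.0225 and 0.1385 m) and (z of die3 in the frame of case between -0.002 and 0.012 m and angle between die3's own z axis and vertical below 0.15 rad and x of die4 in the frame of case between -0.098 and 0.098 m and y of die4 in the frame of case between 0.0225 and 0.1385 m and z of die4 in the frame of case between -0.002 and 0.012 m) and (angle between each of die4, die_in's own z axis and vertical below 0.15 rad and x of die_in in the frame of case between -0.098 and 0.098 m and y of die_in in the frame of case between 0.0225 and 0.1385 m and z of die_in in the frame of case between -0.002 and 0.012 m)) or ((x of die1 in the frame of case between -0.098 and 0.098 m and y of die1 in the frame of case between -0.1385 and -0.0225 m and z of die1 in the frame of case between -0.002 and 0.012 m and angle between die1's own z axis and vertical below 0.15 rad and x of die2 in the frame of case between -0.098 and 0.098 m) and (y of die2 in the frame of case between -0.1385 and -0.0225 m and z of die2 in the frame of case between -0.002 and 0.012 m and angle between die2's own z axis and vertical below 0.15 rad and x of die3 in the frame of case between -0.098 and 0.098 m and y of die3 in the frame of case between -0.1385 and -0.0225 m) and (z of die3 in the frame of case between -0.002 and 0.012 m and angle between die3's own z axis and vertical below 0.15 rad and x of die4 in the frame of case between -0.098 and 0.098 m and y of die4 in the frame of case between -0.1385 and -0.0225 m and z of die4 in the frame of case between -0.002 and 0.012 m) and (angle between each of die4, die_in's own z axis and vertical below 0.15 rad and x of die_in in the frame of case between -0.098 and 0.098 m and y of die_in in the frame of case between -0.1385 and -0.0225 m and z of die_in in the frame of case between -0.002 and 0.012 m)))), for 0.2 s.
2. the cover is fully over the die heads ((((x of die1 in the frame of case between -0.098 and 0.098 m and y of die1 in the frame of case between 0.0225 and 0.1385 m and z of die1 in the frame of case between -0.002 and 0.012 m and angle between die1's own z axis and vertical below 0.15 rad and x of die2 in the frame of case between -0.098 and 0.098 m) and (y of die2 in the frame of case between 0.0225 and 0.1385 m and z of die2 in the frame of case between -0.002 and 0.012 m and angle between die2's own z axis and vertical below 0.15 rad and x of die3 in the frame of case between -0.098 and 0.098 m and y of die3 in the frame of case between 0.0225 and 0.1385 m) and (z of die3 in the frame of case between -0.002 and 0.012 m and angle between die3's own z axis and vertical below 0.15 rad and x of die4 in the frame of case between -0.098 and 0.098 m and y of die4 in the frame of case between 0.0225 and 0.1385 m and z of die4 in the frame of case between -0.002 and 0.012 m) and (angle between each of die4, die_in's own z axis and vertical below 0.15 rad and x of die_in in the frame of case between -0.098 and 0.098 m and y of die_in in the frame of case between 0.0225 and 0.1385 m and z of die_in in the frame of case between -0.002 and 0.012 m and value of joint cover above 0.153 m)) or ((x of die1 in the frame of case between -0.098 and 0.098 m and y of die1 in the frame of case between -0.1385 and -0.0225 m and z of die1 in the frame of case between -0.002 and 0.012 m and angle between die1's own z axis and vertical below 0.15 rad and x of die2 in the frame of case between -0.098 and 0.098 m) and (y of die2 in the frame of case between -0.1385 and -0.0225 m and z of die2 in the frame of case between -0.002 and 0.012 m and angle between die2's own z axis and vertical below 0.15 rad and x of die3 in the frame of case between -0.098 and 0.098 m and y of die3 in the frame of case between -0.1385 and -0.0225 m) and (z of die3 in the frame of case between -0.002 and 0.012 m and angle between die3's own z axis and vertical below 0.15 rad and x of die4 in the frame of case between -0.098 and 0.098 m and y of die4 in the frame of case between -0.1385 and -0.0225 m and z of die4 in the frame of case between -0.002 and 0.012 m) and (angle between each of die4, die_in's own z axis and vertical below 0.15 rad and x of die_in in the frame of case between -0.098 and 0.098 m and y of die_in in the frame of case between -0.1385 and -0.0225 m and z of die_in in the frame of case between -0.002 and 0.012 m and value of joint cover below 0.008 m)))), for 0.2 s.
At the end, for the whole second after the job is handed in: All die heads present stand collar up (within 0.15 rad) on the floor of the well that held one at the start, the cover is within 8 mm of fully over that well, and both handles lie level on the floor of the other well, with the stone still in it; all at rest ((((x of die1 in the frame of case between -0.098 and 0.098 m and y of die1 in the frame of case between 0.0225 and 0.1385 m and z of die1 in the frame of case between -0.002 and 0.012 m and angle between die1's own z axis and vertical below 0.15 rad and x of die2 in the frame of case between -0.098 and 0.098 m) and (y of die2 in the frame of case between 0.0225 and 0.1385 m and z of die2 in the frame of case between -0.002 and 0.012 m and angle between die2's own z axis and vertical below 0.15 rad and x of die3 in the frame of case between -0.098 and 0.098 m and y of die3 in the frame of case between 0.0225 and 0.1385 m) and (z of die3 in the frame of case between -0.002 and 0.012 m and angle between die3's own z axis and vertical below 0.15 rad and x of die4 in the frame of case between -0.098 and 0.098 m and y of die4 in the frame of case between 0.0225 and 0.1385 m and z of die4 in the frame of case between -0.002 and 0.012 m) and (angle between each of die4, die_in's own z axis and vertical below 0.15 rad and x of die_in in the frame of case between -0.098 and 0.098 m and y of die_in in the frame of case between 0.0225 and 0.1385 m and z of die_in in the frame of case between -0.002 and 0.012 m and value of joint cover above 0.153 m) and (x of handle1 in the frame of case between -0.11 and 0.11 m and y of handle1 in the frame of case between -0.1505 and -0.0105 m and z of handle1 in the frame of case between 0.01 and 0.026 m and angle between handle1's own x axis and vertical between 1.4 and 1.74 rad and x of handle2 in the frame of case above -0.11 m) and (x of handle2 in the frame of case below 0.11 m and y of handle2 in the frame of case between -0.1505 and -0.0105 m and z of handle2 in the frame of case between 0.01 and 0.026 m and angle between handle2's own x axis and vertical between 1.4 and 1.74 rad and x of stone in the frame of case between -0.113 and 0.113 m) and (y of stone in the frame of case between -0.1535 and -0.0075 m and z of stone in the frame of case between -0.01 and 0.06 m)) or ((x of die1 in the frame of case between -0.098 and 0.098 m and y of die1 in the frame of case between -0.1385 and -0.0225 m and z of die1 in the frame of case between -0.002 and 0.012 m and angle between die1's own z axis and vertical below 0.15 rad and x of die2 in the frame of case between -0.098 and 0.098 m) and (y of die2 in the frame of case between -0.1385 and -0.0225 m and z of die2 in the frame of case between -0.002 and 0.012 m and angle between die2's own z axis and vertical below 0.15 rad and x of die3 in the frame of case between -0.098 and 0.098 m and y of die3 in the frame of case between -0.1385 and -0.0225 m) and (z of die3 in the frame of case between -0.002 and 0.012 m and angle between die3's own z axis and vertical below 0.15 rad and x of die4 in the frame of case between -0.098 and 0.098 m and y of die4 in the frame of case between -0.1385 and -0.0225 m and z of die4 in the frame of case between -0.002 and 0.012 m) and (angle between each of die4, die_in's own z axis and vertical below 0.15 rad and x of die_in in the frame of case between -0.098 and 0.098 m and y of die_in in the frame of case between -0.1385 and -0.0225 m and z of die_in in the frame of case between -0.002 and 0.012 m and value of joint cover below 0.008 m) and (x of handle1 in the frame of case between -0.11 and 0.11 m and y of handle1 in the frame of case between 0.0105 and 0.1505 m and z of handle1 in the frame of case between 0.01 and 0.026 m and angle between handle1's own x axis and vertical between 1.4 and 1.74 rad and x of handle2 in the frame of case above -0.11 m) and (x of handle2 in the frame of case below 0.11 m and y of handle2 in the frame of case between 0.0105 and 0.1505 m and z of handle2 in the frame of case between 0.01 and 0.026 m and angle between handle2's own x axis and vertical between 1.4 and 1.74 rad and x of stone in the frame of case between -0.113 and 0.113 m) and (y of stone in the frame of case between 0.0075 and 0.1535 m and z of stone in the frame of case between -0.01 and 0.06 m))) and linear speed of each of die1, die2, die3, die4, die_in, handle1, handle2 below 0.03 m/s); the robot touches nothing.
It fails at once if the cover is slammed (faster than 0.5 m/s) (velocity of joint cover above 0.5 m/s or velocity of joint cover below -0.5 m/s).
It fails at once if a bystander is moved more than 60 mm or knocked over (distance of any of coupling, jar from where it was at the start of the episode above 0.06 m or angle between any of coupling, jar's own z axis and vertical above 0.6 rad).
It fails at once if the die head that was in the case, or the stone, is lifted out (height (world z) of any of die_in, stone above 0.08 m).
Of die1, die2, die3, die4 only 2 to 4 are there at a start; the rules pass over those that are not, and their reading is None.
At some moment in a run one of die1, die2, die3, die4, handle1, handle2 may be knocked a few centimetres aside while the robot is not near it.
It also fails if it takes over 210 s, if anything falls off the work surface, if the arm or the gripper's body presses on something with over 40 N, if the wrist force passes 120 N, or if a joint passes its speed limit or range.

## Robot

A 6-joint arm with a two-finger parallel gripper is mounted at the origin on the work surface. World frame = base frame: x ahead of the robot, y to its left, z up, the work surface at z = 0. Lengths are in m, angles in degrees, forces in N, time in s.
With the tool pointing down it reaches from about 0.3 to 0.825 m from the base axis. Payload 5.4 kg.
Tool frame: the origin (TCP) lies on the centre line of the jaws, within the pads' length; the fingertips stand 14 mm ahead of it and the grasp point (between the pads) lies 5 mm behind it; z points along the fingers, y is the direction in which the jaws open and shut (so a half turn about z gives the same grasp; the last joint's range is limited). The gripper opens to 92 mm and grips with 3 to 60 N. Pads are 20 mm wide; open, the fingers measure 128 mm over their backs; the gripper's body (75 mm by 189 mm) begins 69 mm behind the grasp point.
Start: joints at [-88.929, 9.076, 91.501, -0, 79.423, -12.038], TCP at [0.13, -0.56, 0.229] pointing down, gripper open.
Joint ranges: [-166.64, 166.64], [-54.1, 131.32], [10.49, 154.53], [-73.88, 253.88], [9.74, 151.15], [-171.62, 171.62]. Speed limits (degrees/s): [147.25, 147.25, 180, 180, 180, 180].

## Interface

Orientations are given as a 3x3 rotation matrix whose columns are the frame's x, y, z axes.
In Python, from cell import env, cams, job_done, finder gives the robot as it stands.
- The arm moves only by the shell command python3 -m creep 'ROWS' [FORCE]. ROWS is text: rows parted by semicolons, each of 7 numbers parted by spaces: the finger opening in mm, from 0 to 91.9, then the shift along the tool's x, y, z in mm, then the turn, a rotation vector about the tool's x, y, z in degrees. In form: gripper x y z wx wy wz; .... A call has exactly 5 rows; each row is the pose to reach, as a shift and turn from the pose commanded when the call began, along the tool's axes at that moment; what a row does not reach only later rows make up. A row lasts 1/8 s, in which the tool goes at most 62.5 mm and 10.7 degrees, less where a joint would pass 70% of its speed; a pose out of reach is approached as far as the arm can. A call with a gripper value outside its range is refused whole. The fingers move at their own pace and stop on an object; FORCE is the grip in N (left out, the last holds). Time passes only in rows, so rows that repeat a pose let the fingers close, or fill a call up. It gives the time, the measured TCP pose, the force and the opening at its end, in the units of the state.
- env.observe(): the state, without advancing time (a new reading comes with each control period).
- cams.get_image(name): name is "scene" or "top"; returns the picture (480x640x3 uint8, red, green, blue); there is no depth.
- cams.camera_info(name): a dict with "fovy" (degrees; the focal length in pixels is half the picture's height over the tangent of half this angle, whatever the lens; pixels are square), "cx", "cy" (the principal point, pixels), "rvec" (rotation vector, rad) and "tvec" (3), from world to camera coordinates, as OpenCV has them. Camera axes: x right, y down, z forward; pixel columns grow to the right and rows downward; lengths in m; the calibration is good to about 2 mm. A picture is of the moment at which its call begins. camera_info takes no time and is no camera call.
- job_done(): hands the job in, once; it reports no verdict.
Trained networks look in the newest picture that a camera, given by its name, has taken for a name from the list of things; names that differ only in an ending like _2 or _b are one class to them, and where a whole thing is asked for, a point or a joint stands for the part that bears it (a point fixed in the world has none). Each returns a list of dicts, best first, with "p" (0 to 1); they miss things now and then, are a little off and sometimes report something else, mostly with a low value. They report only what shows in the picture. A call takes as long as a camera call. They do not tell look-alikes from the thing itself.
- finder.look_for(camera, name): "position" ([row, column] in pixels, amid what is visible of it).
- finder.cut_out(camera, name): "pixels" (480x640 bool, what is visible of it) and "position" ([row, column] in pixels, amid what is visible of it).
- finder.spot_point(camera, name): "position" ([row, column] in pixels: a listed point, or the origin of a listed thing).
The state is a dict: "time": time; "joint_pos": joint angles; "joint_vel": joint speeds; "joint_efforts": joint torques, N m; "ee_pos": TCP position; "eef_rot": TCP orientation; "force": force on the tool from outside, world axes, zero at the start; "moment": the same for the moment, N m; "gripper_width": opening from 0.0 (shut) to 1.0 (fully open).
Only numpy, scipy, OpenCV 4.12 (cv2) and the standard library are available. Lean on these libraries where they do the work, as an engineer would, in place of code of your own. Each camera call takes 0.05 s, during which the arm holds its last target.

## Working session

There is one attempt and no reset: what is moved stays moved. The work goes in short steps, Python scripts to look and compute and a shell command to move; the robot and the scene stay as the last step left them, time stands still between calls to the robot, and variables do not carry over. Pictures are saved under pics/ and viewed, and the job is handed in when it is done.

```bash
ls; mkdir -p pics; python3 - <<'E'
from cell import env,cams,finder
import cv2
for n in ("scene","top"):
    im=cams.get_image(n); cv2.imwrite(f"pics/{n}0.png",im[:,:,::-1]); print(n,cams.camera_info(n))
s=env.observe();print(s)
E
```

```text
pics
scene {'fovy': 42.39541125200089, 'cx': 326.3791894408256, 'cy': 228.5486995868921, 'rvec': array([ 2.24591197,  0.95522919, -0.36451424]), 'tvec': array([-0.34918637, -0.20966658,  1.70820899])}
top {'fovy': 52.00932947240133, 'cx': 316.3893270656387, 'cy': 236.09206866099487, 'rvec': array([ 2.15489438, -2.14422996,  0.12531186]), 'tvec': array([-0.00327889,  0.50456313,  1.20492957])}
{'time': 0.1, 'joint_pos': array([-8.89287454e+01,  9.10856774e+00,  9.15653486e+01, -1.69849752e-03,
        7.94229982e+01, -1.20393588e+01]), 'joint_vel': array([-0.02833337, -0.05039152, -0.09270363, -0.06881622, -0.01204004,
        0.04532374]), 'joint_efforts': array([ 4.34938136e-05, -3.86506391e+01, -3.22957921e+01,  7.04702502e-02,
        3.40029364e-02, -4.53131497e-05]), 'ee_pos': array([ 0.13037342, -0.55946236,  0.22771857]), 'eef_rot': array([[ 9.73932736e-01,  2.26836994e-01, -6.07591714e-05],
       [ 2.26836771e-01, -9.73931323e-01,  1.69063702e-03],
       [ 3.24323761e-04, -1.66034916e-03, -9.99998569e-01]]), 'force': array([ 0.90542624, -0.68434472, -0.72932938]), 'moment': array([0.0034838 , 0.03698804, 0.00406921]), 'gripper_width': 1.0009674998683624}
```

View pics/scene0.png

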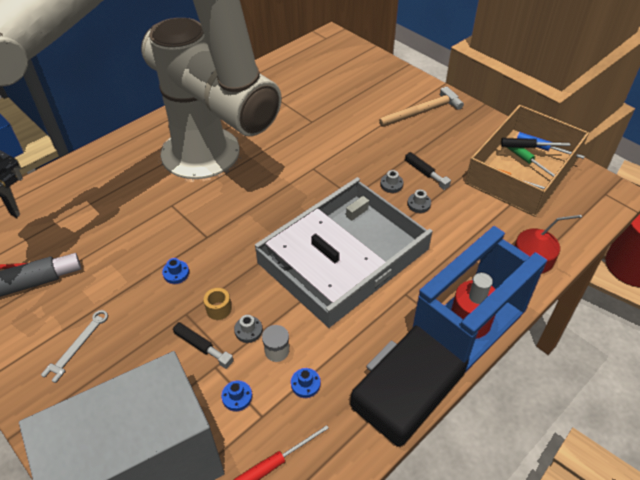

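View pics/top0.png

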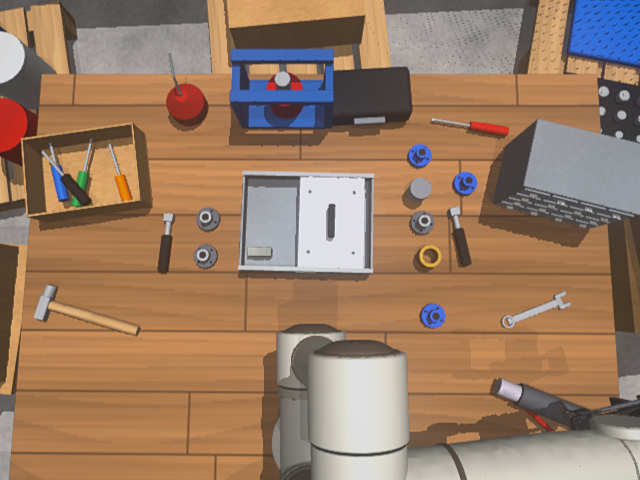

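```bash
cat > h.py <<'E'
from cell import env,cams,finder
import numpy as np, cv2
def K(n):
    c=cams.camera_info(n); f=240/np.tan(np.radians(c['fovy']/2))
    return np.array([[f,0,c['cx']],[0,f,c['cy']],[0,0,1.]]),cv2.Rodrigues(c['rvec'])[0],np.array(c['tvec']).reshape(3)
def back(n,rc,z):
    k,R,t=K(n); d=R.T@np.linalg.solve(k,[rc[1],rc[0],1.]); o=-R.T@t
    return o+d*(z-o[2])/d[2]
def proj(n,P):
    k,R,t=K(n); p=k@(R@np.asarray(P,float)+t); return p[:2]/p[2]
def shot(n,f): 
    im=cams.get_image(n); cv2.imwrite(f"pics/{f}.png",im[:,:,::-1]); return im
E
python3 - <<'E'
from h import *
np.set_printoptions(precision=4,suppress=True)
for n in ("top","scene"):
    shot(n,n+"1")
    print(n,"cam at",-K(n)[1].T@K(n)[2])
    for nm,z in (("die1",0),("handle1",.012),("coupling",0),("jar",0),("stone",.005),("cover_handle",.092),("well_left",.005),("well_right",.005),("case",0)):
        for d in finder.spot_point(n,nm)[:7]:
            print(nm,round(d['p'],2),np.round(d['position'],1),back(n,d['position'],z)[:2])
E
```

```text
top cam at [ 0.3463 -0.0158  1.2595]
die1 0.97 [219.4 205.1] [0.5513 0.2892]
die1 0.81 [182.  466.6] [ 0.6527 -0.3915]
die1 0.77 [315.4 432.5] [ 0.3083 -0.2944]
die1 0.76 [254.8 207.1] [0.459  0.2808]
die1 0.58 [221.3 421.8] [ 0.5485 -0.2727]
die1 0.57 [154.6 418.3] [ 0.7261 -0.2673]
die1 0.5 [226.  304.7] [0.535 0.03 ]
handle1 0.64 [238.8 461.5] [ 0.5018 -0.3701]
handle1 0.62 [247.2 162.7] [0.4769 0.3926]
handle1 0.53 [224.4 275.2] [0.537  0.1054]
coupling 0.61 [257.1 422.6] [ 0.4557 -0.2727]
jar 0.74 [190.6 417.1] [ 0.6294 -0.2622]
jar 0.4 [255.  206.5] [0.4585 0.2824]
stone 0.73 [253.  257.8] [0.4638 0.1495]
stone 0.37 [256.7 423.5] [ 0.4563 -0.274 ]
cover_handle 0.65 [221.8 331. ] [ 0.5316 -0.0364]
well_left 0.73 [225.6 274.5] [0.535  0.1078]
case 0.62 [227.3 306.8] [0.5316 0.0246]
scene cam at [ 1.1764 -0.6527  1.1287]
die1 0.98 [333.  247.8] [ 0.5449 -0.2731]
die1 0.92 [204.9 416.5] [0.5458 0.2774]
die1 0.82 [396.1 235.7] [ 0.6417 -0.3824]
die1 0.75 [185.  390.3] [0.4506 0.2835]
die1 0.74 [273.6 176.4] [ 0.3064 -0.2904]
die1 0.65 [384.8 305.7] [ 0.7195 -0.2663]
handle1 0.93 [169.8 424.8] [0.4828 0.383 ]
handle1 0.79 [344.1 200.4] [ 0.5044 -0.3652]
coupling 0.56 [308.6 220.4] [ 0.4544 -0.2768]
jar 0.77 [349.3 276.1] [ 0.6169 -0.2557]
stone 0.85 [212.3 355.6] [0.4597 0.1435]
stone 0.2 [273.9 316.4] [ 0.5334 -0.0611]
cover_handle 0.84 [243.5 326.2] [ 0.5365 -0.0331]
well_left 0.8 [235.4 366. ] [0.531  0.1063]
well_right 0.73 [272.3 315.1] [ 0.5279 -0.0601]
case 0.64 [255.4 340. ] [0.529  0.0196]
```

```bash
python3 - <<'E'
import cv2
im=cv2.imread("pics/top1.png")
a=im[160:285,150:480]; a=cv2.resize(a,None,fx=2.4,fy=2.4,interpolation=cv2.INTER_CUBIC)
cv2.imwrite("pics/topz.png",a)
a=im[165:280,230:385]; a=cv2.resize(a,None,fx=5,fy=5,interpolation=cv2.INTER_CUBIC);cv2.imwrite("pics/casez.png",a)
E
```

```text
(no output)
```

View pics/casez.png

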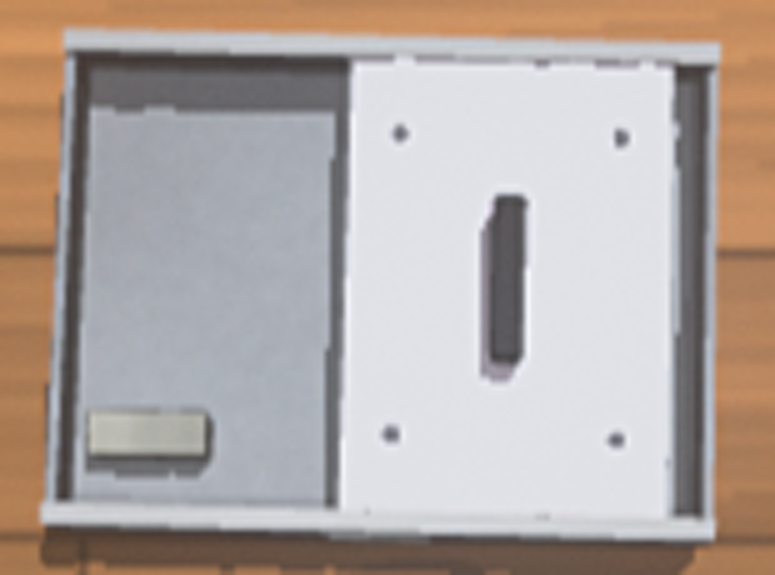

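View pics/topz.png

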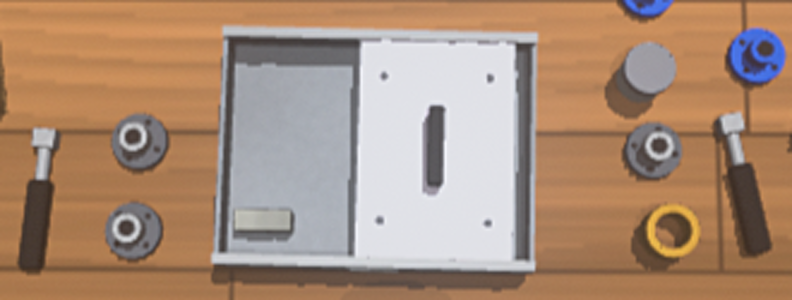

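```bash
python3 - <<'E'
from h import *
np.set_printoptions(precision=4,suppress=True)
f=lambda x,y,z:back("top",(165+y/5-.4,230+x/5-.4),z)[:2]
c=[f(*p,.066) for p in((66,32),(718,45),(715,540),(42,522))]
print(c, np.mean(c,0))
for i in range(4):
    d=c[(i+1)%4]-c[i]; print(np.linalg.norm(d),np.degrees(np.arctan2(d[1],d[0])))
q=[f(*p,.062) for p in((348,60),(674,66),(668,515),(340,512))]
print(q,np.mean(q,0))
for p in((402,132),(622,138),(392,433),(617,440)):print(f(*p,.062))
for p in((497,196),(526,197),(522,362),(494,362)):print("h",f(*p,.092))
E
```

```text
[array([0.6631, 0.1832]), array([ 0.6573, -0.1414]), array([ 0.4117, -0.1377]), array([0.4188, 0.1888])] [0.5377 0.0232]
0.3246641113555964 -91.01763498958202
0.24560679476760683 179.14282148565886
0.3266230968615494 88.75822097479652
0.2443313622955688 -1.3151390710385116
[array([0.6502, 0.0426]), array([ 0.6476, -0.1198]), array([ 0.424 , -0.1154]), array([0.4247, 0.0442])] [ 0.5366 -0.0371]
[0.6136 0.0154]
[ 0.6109 -0.0938]
[0.4634 0.0192]
[ 0.4605 -0.0908]
h [ 0.5756 -0.0315]
h [ 0.5751 -0.0455]
h [ 0.4949 -0.0436]
h [ 0.4948 -0.0302]
```

```bash
cat >> h.py <<'E'
A=np.radians(-1.1); C0=np.array([.5378,.0232,0])
RC=np.array([[np.cos(A),-np.sin(A),0],[np.sin(A),np.cos(A),0],[0,0,1]])
def cw(x,y,z): return C0+RC@np.array([x,y,z])
def wc(p): return RC.T@(np.asarray(p)-C0)
def go(t,yaw=-1.1):
    """yaw: world angle of tool x, tool down. prints rows' final shift/turn"""
    s=env.observe(); R=np.array(s['eef_rot']); y=np.radians(yaw)
    G=np.array([[np.cos(y),np.sin(y),0],[np.sin(y),-np.cos(y),0],[0,0,-1]])
    print("t",round(s['time'],2),"shift mm",np.round(R.T@(np.asarray(t)-s['ee_pos'])*1e3,1),"turn",np.round(np.degrees(cv2.Rodrigues(R.T@G)[0].ravel()),1),"F",np.round(s['force'],1))
E
python3 - <<'E'
from h import *
np.set_printoptions(precision=4,suppress=True)
g=lambda x,y:back("top",(160+y/2.4-.3,150+x/2.4-.3),.042)[:2]
for n,p in dict(A=(133,137),B=(127,228),C=(660,145)).items(): print(n,g(*p))
go([.535,-.0372,.16])
E
```

```text
A [0.5511 0.2792]
B [0.4554 0.2821]
C [ 0.5447 -0.2714]
t 1.1 shift mm [ 512.6 -417.4   68.6] turn [ 0.  -0.  14.2] F [-0.4  0.1 -0.4]
```

```bash
python3 -m creep '50 40 -33 0 0 0 0; 50 85 -69 0 0 0 0; 50 130 -106 0 0 0 0; 50 175 -142 0 0 0 0; 50 220 -179 0 0 0 0' 15; python3 -m creep '50 45 -37 0 0 0 0; 50 90 -73 0 0 0 0; 50 135 -110 0 0 0 3; 50 180 -146 0 0 0 6; 50 220 -179 0 0 0 9'; python3 - <<'E'
from h import *
go([.535,-.0372,.16])
E
```

```text
time: 1.72
ee_pos: [0.305, -0.3343, 0.2288]
eef_rot: [[0.974, 0.226, 0.001], [0.226, -0.974, -0.001], [0.0, 0.001, -1.0]]
force: [1.8, -0.9, -0.5]
gripper_width: 0.546
time: 2.35
ee_pos: [0.4788, -0.1097, 0.2289]
eef_rot: [[0.998, 0.071, 0.001], [0.071, -0.998, -0.0], [0.001, 0.0, -1.0]]
force: [-0.0, -0.2, 0.3]
gripper_width: 0.542
t 2.35 shift mm [ 61.1 -68.4  68.9] turn [ 0.  -0.   5.1] F [-0.  -0.2  0.3]
```

```bash
python3 -m creep '50 30 -34 10 0 0 5; 50 61 -68 30 0 0 5; 50 61 -68 50 0 0 5; 50 61 -68 68 0 0 5; 50 61 -68 68 0 0 5'; python3 - <<'E'
from h import *
go([.535,-.0372,.084])
E
```

```text
time: 2.98
ee_pos: [0.5324, -0.0394, 0.159]
eef_rot: [[1.0, -0.016, -0.003], [-0.016, -1.0, 0.001], [-0.003, -0.001, -1.0]]
force: [0.9, 0.6, 0.6]
gripper_width: 0.541
t 2.98 shift mm [ 2.8 -2.1 74.9] turn [-0.1  0.2  0.2] F [0.9 0.6 0.6]
```

```bash
python3 -m creep '50 1 0 30 0 0 0; 50 1 0 55 0 0 0; 50 1 0 75 0 0 0; 50 1 0 75 0 0 0; 50 1 0 75 0 0 0';  python3 -m creep '10 0 0 0 0 0 0;10 0 0 0 0 0 0;10 0 0 0 0 0 0;10 0 0 0 0 0 0;10 0 0 0 0 0 0' 15; python3 - <<'E'
from h import *
shot("top","t2")
go(cw(0,.0805,.084))
E
```

```text
time: 3.6
ee_pos: [0.5356, -0.04, 0.0871]
eef_rot: [[1.0, -0.016, 0.002], [-0.016, -1.0, -0.001], [0.002, 0.001, -1.0]]
force: [1.1, 0.2, 1.1]
gripper_width: 0.545
time: 4.22
ee_pos: [0.5348, -0.039, 0.0858]
eef_rot: [[1.0, -0.016, 0.0], [-0.016, -1.0, 0.001], [0.0, -0.001, -1.0]]
force: [0.0, 3.3, 3.0]
gripper_width: 0.173
t 4.28 shift mm [   2.2 -142.8    1.9] turn [-0.  -0.   0.2] F [0.1 3.  2.2]
```

View pics/t2.png

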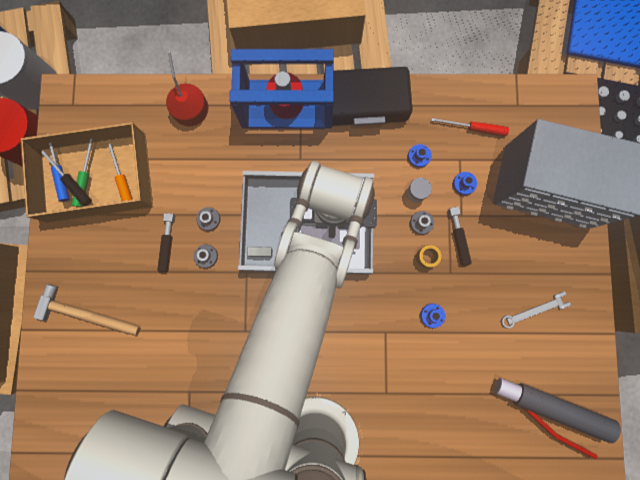

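The picture shows the gripper over the cover handle (~330,215), and the width of 16 mm confirms the grip. Next I slide the cover left.

```bash
python3 -m creep '10 0 -10 0 0 0 0;10 0 -25 0 0 0 0;10 0 -40 0 0 0 0;10 0 -55 0 0 0 0;10 0 -70 0 0 0 0';  python3 -m creep '10 0 -15 0 0 0 0;10 0 -30 0 0 0 0;10 0 -45 0 0 0 0;10 0 -58 0 0 0 0;10 0 -66 0 0 0 0'; python3 - <<'E'
from h import *
go(cw(0,.0805,.084))
E
```

```text
time: 4.9
ee_pos: [0.5362, 0.0318, 0.0859]
eef_rot: [[1.0, -0.015, 0.001], [-0.015, -1.0, -0.0], [0.001, 0.0, -1.0]]
force: [2.4, -2.5, 1.1]
gripper_width: 0.171
time: 5.52
ee_pos: [0.5375, 0.0977, 0.0859]
eef_rot: [[1.0, -0.015, 0.002], [-0.015, -1.0, 0.0], [0.002, -0.0, -1.0]]
force: [5.5, -3.7, 1.0]
gripper_width: 0.175
t 5.53 shift mm [ 1.7 -6.1  1.9] turn [-0.  -0.1  0.2] F [ 5.5 -3.7  1. ]
```

```bash
python3 -m creep '10 1 -3 0 0 0 0;10 1 -6 0 0 0 0;10 1 -8 0 0 0 0;10 1 -8 0 0 0 0;10 1 -8 0 0 0 0';  python3 -m creep '45 0 0 0 0 0 0;45 0 0 0 0 0 0;45 0 0 -20 0 0 0;45 0 0 -60 0 0 0;45 0 0 -100 0 0 0'; python3 - <<'E'
from h import *
go(np.r_[.551,.2805,.10])
E
```

```text
time: 6.15
ee_pos: [0.5377, 0.1036, 0.0858]
eef_rot: [[1.0, -0.016, -0.001], [-0.016, -1.0, -0.002], [-0.001, 0.002, -1.0]]
force: [1.1, -6.5, 5.2]
gripper_width: 0.173
time: 6.78
ee_pos: [0.5368, 0.1051, 0.1857]
eef_rot: [[1.0, -0.015, -0.003], [-0.015, -1.0, 0.001], [-0.003, -0.001, -1.0]]
force: [-0.2, -0.1, 0.3]
gripper_width: 0.491
t 6.78 shift mm [  11.8 -175.5   85.8] turn [-0.   0.2  0.2] F [-0.2 -0.1  0.3]
```

```bash
python3 -m creep '50 3 -40 0 0 0 0;50 6 -85 0 0 0 0;50 9 -130 20 0 0 0;50 12 -175 50 0 0 0;50 12 -175 70 0 0 0'; python3 - <<'E'
from h import *
go(np.r_[.551,.2805,.034])
a=shot("top","t3");b=shot("scene","s3")
z=cv2.resize(a[165:280,230:385],None,fx=5,fy=5,interpolation=cv2.INTER_CUBIC);cv2.imwrite("pics/t3z.png",z[:,:,::-1])
E
```

```text
time: 7.4
ee_pos: [0.5507, 0.282, 0.1131]
eef_rot: [[1.0, -0.011, -0.003], [-0.011, -1.0, 0.0], [-0.003, 0.0, -1.0]]
force: [-1.0, -0.4, -0.6]
gripper_width: 0.548
t 7.4 shift mm [ 0.6  1.5 79.1] turn [0.  0.2 0.4] F [-1.  -0.4 -0.6]
```

View pics/t3z.png

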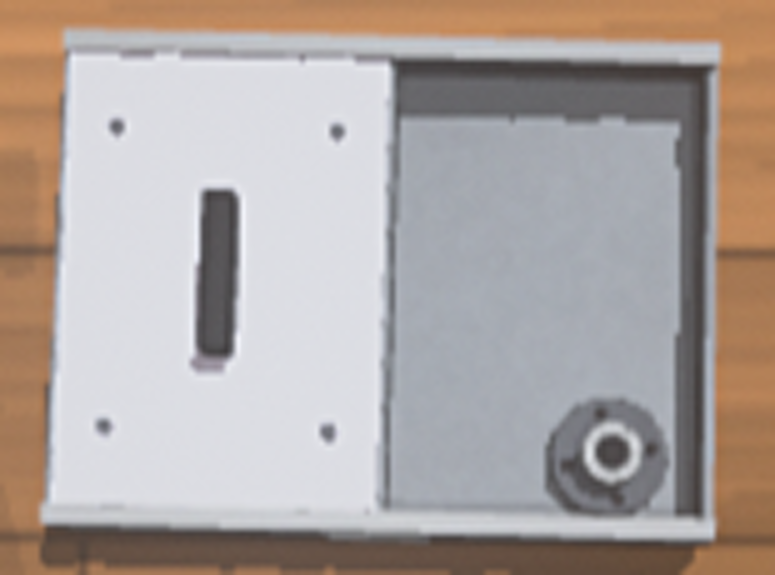

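View pics/s3.png

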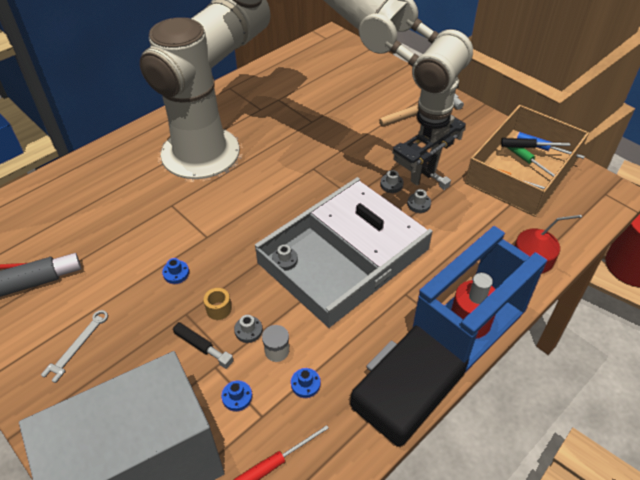

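Cover is fully left, die_in shows at crop (612,452) in the right well, and die A (420,200 in scene) is under the gripper.

```bash
python3 -m creep '50 0 1 25 0 0 0;50 0 1 50 0 0 0;50 0 1 70 0 0 0;50 0 1 78 0 0 0;50 0 1 78 0 0 0'; python3 -m creep '20 0 0 0 0 0 0;20 0 0 0 0 0 0;20 0 0 0 0 0 0;20 0 0 0 0 0 0;20 0 0 0 0 0 0' 30; python3 - <<'E'
from h import *
p=back("top",(165+452/5-.4,230+612/5-.4),.047);print("die_in",wc(p))
go(np.r_[.551,.2805,.19])
print(wc(env.observe()['ee_pos']))
E
```

```text
time: 8.12
ee_pos: [0.5527, 0.2781, 0.0376]
eef_rot: [[1.0, -0.016, -0.0], [-0.016, -1.0, -0.0], [-0.0, 0.0, -1.0]]
force: [0.1, 0.3, -0.3]
gripper_width: 0.545
time: 8.75
ee_pos: [0.5532, 0.2787, 0.0385]
eef_rot: [[1.0, -0.015, 0.001], [-0.015, -1.0, 0.0], [0.001, -0.001, -1.0]]
force: [-0.6, 0.5, 5.5]
gripper_width: 0.314
die_in [-0.07966987 -0.11396454  0.047     ]
t 8.75 shift mm [  -2.1   -1.9 -151.5] turn [-0.  -0.1  0.2] F [-0.6  0.5  5.5]
[0.01053506 0.25573045 0.03846528]
```

```bash
python3 -m creep '20 0 0 -30 0 0 0;20 0 0 -70 0 0 0;20 0 0 -110 0 0 0;20 0 20 -140 0 0 0;20 0 50 -150 0 0 0'; python3 - <<'E'
from h import *
print(env.observe()['gripper_width'])
go(cw(.08,-.08,.15))
E
```

```text
time: 9.38
ee_pos: [0.552, 0.2284, 0.1885]
eef_rot: [[1.0, -0.014, 0.001], [-0.014, -1.0, 0.0], [0.001, -0.0, -1.0]]
force: [0.7, 0.1, -5.0]
gripper_width: 0.319
0.3185463488332709
t 9.38 shift mm [ 68.3 285.8  38.6] turn [-0.  -0.1  0.3] F [ 0.7  0.1 -5. ]
```

```bash
python3 -m creep '20 14 45 0 0 0 0;20 28 100 0 0 0 0;20 42 155 0 0 0 0;20 56 205 0 0 0 0;20 68 245 0 0 0 0'; python3 -m creep '20 0 25 0 0 0 0;20 0 41 15 0 0 0;20 0 41 35 0 0 0;20 0 41 50 0 0 0;20 0 41 50 0 0 0'; python3 - <<'E'
from h import *
print(env.observe()['gripper_width'])
go(cw(.08,-.08,.0445))
E
```

```text
time: 10.0
ee_pos: [0.615, -0.0196, 0.1856]
eef_rot: [[1.0, -0.017, -0.003], [-0.017, -1.0, 0.0], [-0.003, -0.0, -1.0]]
force: [0.7, 0.6, -4.8]
gripper_width: 0.317
time: 10.62
ee_pos: [0.6136, -0.057, 0.1347]
eef_rot: [[1.0, -0.014, -0.005], [-0.014, -1.0, 0.002], [-0.005, -0.002, -1.0]]
force: [-0.6, 0.2, -4.8]
gripper_width: 0.321
0.32126416291198834
t 10.62 shift mm [ 3.1  1.5 90.2] turn [-0.1  0.3  0.3] F [-0.6  0.2 -4.8]
```

```bash
python3 -m creep '20 1 1 25 0 0 0;20 2 1 50 0 0 0;20 2 1 70 0 0 0;20 2 1 84 0 0 0;20 2 1 88 0 0 0'; python3 -m creep '20 0 0 0 0 0 0;20 0 0 2 0 0 0;20 0 0 2 0 0 0;48 0 0 2 0 0 0;48 0 0 2 0 0 0';python3 - <<'E'
from h import *
print(env.observe()['gripper_width'])
go(cw(.08,-.08,.0445))
E
```

```text
time: 11.25
ee_pos: [0.617, -0.0593, 0.0488]
eef_rot: [[1.0, -0.015, -0.001], [-0.015, -1.0, 0.0], [-0.001, -0.0, -1.0]]
force: [-0.8, -0.9, -4.1]
gripper_width: 0.315
time: 11.88
ee_pos: [0.6184, -0.06, 0.0488]
eef_rot: [[1.0, -0.016, 0.002], [-0.016, -1.0, -0.001], [0.002, 0.001, -1.0]]
force: [-0.3, -0.4, -0.3]
gripper_width: 0.512
0.5123521266856094
t 11.88 shift mm [-2.2 -1.6  4.3] turn [ 0.  -0.1  0.2] F [-0.3 -0.4 -0.3]
```

```bash
python3 -m creep '50 0 0 -20 0 0 0;50 0 0 -60 0 0 0;50 0 0 -100 0 0 0;50 0 0 -130 0 0 0;50 0 -20 -140 0 0 0'; python3 - <<'E'
from h import *
a=shot("scene","s4");print(env.observe()['gripper_width'])
go([.4554,.2821,.16])
E
```

```text
time: 12.5
ee_pos: [0.6195, -0.0403, 0.1918]
eef_rot: [[1.0, -0.017, 0.006], [-0.017, -1.0, -0.002], [0.006, 0.002, -1.0]]
force: [0.5, -0.6, -0.5]
gripper_width: 0.542
0.5442999213833623
t 12.55 shift mm [-168.6 -316.4   30.8] turn [-0.  -0.3  0.3] F [0.7 2.  0.8]
```

View pics/s4.png

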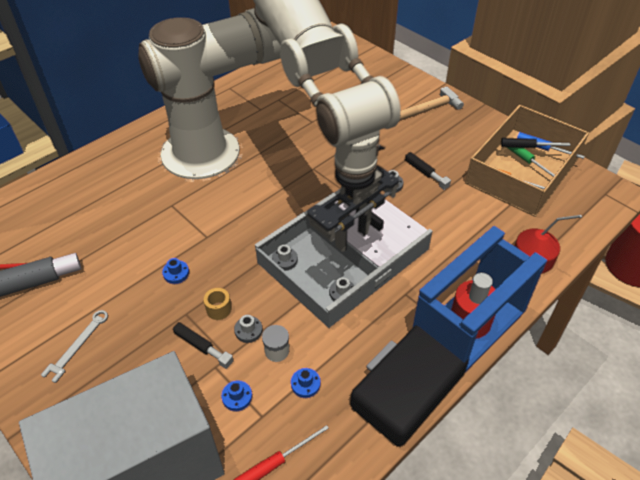

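Die A stands in the well (343,287). Now die B.

```bash
python3 -m creep '50 -25 -45 0 0 0 0;50 -50 -95 0 0 0 0;50 -75 -145 0 0 0 0;50 -100 -195 0 0 0 0;50 -125 -240 0 0 0 0'; python3 -m creep '50 -20 -35 0 0 0 0;50 -43 -76 0 0 0 0;50 -43 -76 30 0 0 0;50 -43 -76 60 0 0 0;50 -43 -76 60 0 0 0'; python3 - <<'E'
from h import *
a=shot("scene","s5");
cv2.imwrite("pics/s5z.png",cv2.resize(a[120:240,330:500],None,fx=4,fy=4)[:,:,::-1])
for c in ("scene",):
  for d in finder.spot_point(c,"die1")[:6]: print(c,round(d['p'],2),np.round(d['position']),back(c,d['position'],0)[:2])
go([.4554,.2821,.036])
E
```

```text
time: 13.18
ee_pos: [0.4942, 0.2046, 0.1864]
eef_rot: [[1.0, -0.014, -0.002], [-0.014, -1.0, -0.0], [-0.002, 0.0, -1.0]]
force: [-0.8, 0.5, -0.1]
gripper_width: 0.545
time: 13.8
ee_pos: [0.4513, 0.2787, 0.1242]
eef_rot: [[1.0, -0.014, -0.007], [-0.014, -1.0, -0.002], [-0.007, 0.002, -1.0]]
force: [0.9, 0.2, 0.2]
gripper_width: 0.542
scene 0.93 [294. 343.] [ 0.61266543 -0.05522764]
scene 0.91 [276. 175.] [ 0.31078272 -0.296707  ]
scene 0.64 [387. 304.] [ 0.71965314 -0.27184835]
scene 0.59 [330. 244.] [ 0.53276995 -0.27419392]
scene 0.56 [396. 234.] [ 0.64028431 -0.38453142]
scene 0.55 [187. 392.] [0.4587256  0.28272224]
t 13.9 shift mm [ 1.2 -2.9 91.7] turn [0.  0.  0.2] F [ 0.1 -0.   0.2]
```

View pics/s5z.png

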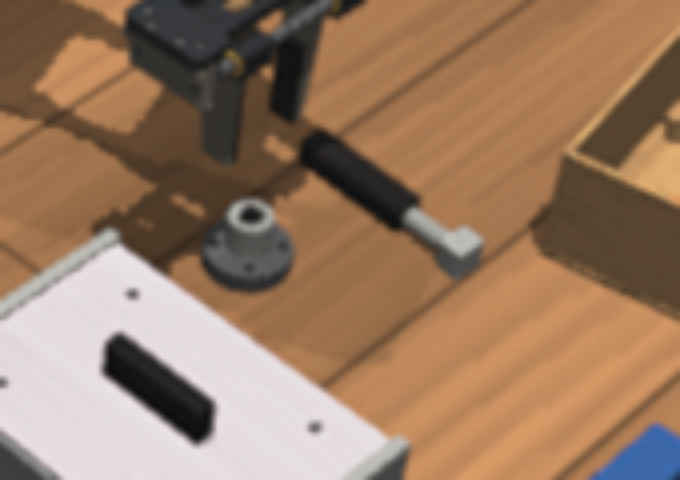

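```bash
python3 -m creep '50 2 -2 30 0 0 0;50 2 -2 55 0 0 0;50 2 -2 78 0 0 0;50 2 -2 91 0 0 0;50 2 -2 91 0 0 0'; python3 -m creep '20 0 0 0 0 0 0;20 0 0 0 0 0 0;20 0 0 0 0 0 0;20 0 0 0 0 0 0;20 0 0 0 0 0 0' 30; python3 -m creep '20 0 0 -30 0 0 0;20 0 0 -70 0 0 0;20 0 0 -110 0 0 0;20 0 0 -140 0 0 0;20 0 0 -150 0 0 0';python3 - <<'E'
from h import *
go(cw(.01,-.09,.15))
E
```

```text
time: 14.52
ee_pos: [0.4567, 0.2809, 0.0367]
eef_rot: [[1.0, -0.016, -0.0], [-0.016, -1.0, -0.0], [-0.0, 0.0, -1.0]]
force: [-0.4, -0.7, 0.1]
gripper_width: 0.542
time: 15.15
ee_pos: [0.4576, 0.2814, 0.0377]
eef_rot: [[1.0, -0.016, 0.002], [-0.016, -1.0, 0.001], [0.002, -0.001, -1.0]]
force: [-0.6, 0.4, 6.4]
gripper_width: 0.317
time: 15.78
ee_pos: [0.4571, 0.281, 0.1877]
eef_rot: [[1.0, -0.015, 0.002], [-0.015, -1.0, 0.0], [0.002, -0.0, -1.0]]
force: [0.9, 0.7, -3.2]
gripper_width: 0.317
t 15.78 shift mm [ 94.3 346.5  37.7] turn [-0.  -0.1  0.2] F [ 0.9  0.7 -3.2]
```

```bash
python3 -m creep '20 14 50 0 0 0 0;20 28 105 0 0 0 0;20 42 160 0 0 0 0;20 56 215 0 0 0 0;20 70 265 0 0 0 0'; python3 -m creep '20 12 45 0 0 0 0;20 23 81 15 0 0 0;20 23 81 35 0 0 0;20 23 81 50 0 0 0;20 23 81 50 0 0 0'; python3 - <<'E'
from h import *
print(env.observe()['gripper_width'])
go(cw(.01,-.09,.043))
E
```

```text
time: 16.4
ee_pos: [0.5214, 0.0131, 0.1845]
eef_rot: [[1.0, -0.016, -0.003], [-0.016, -1.0, 0.001], [-0.003, -0.001, -1.0]]
force: [0.7, 0.9, -4.2]
gripper_width: 0.317
time: 17.02
ee_pos: [0.5424, -0.0655, 0.134]
eef_rot: [[1.0, -0.015, -0.005], [-0.015, -1.0, 0.002], [-0.005, -0.002, -1.0]]
force: [0.2, -0.3, -3.4]
gripper_width: 0.316
0.31551609719461815
t 17.02 shift mm [ 4.2  1.6 91. ] turn [-0.1  0.3  0.2] F [ 0.2 -0.3 -3.4]
```

```bash
python3 -m creep '20 2 1 25 0 0 0;20 3 1 50 0 0 0;20 3 1 70 0 0 0;20 3 1 84 0 0 0;20 3 1 90 0 0 0'; python3 -m creep '20 0 0 0 0 0 0;20 0 0 2 0 0 0;20 0 0 3 0 0 0;48 0 0 3 0 0 0;48 0 0 3 0 0 0';python3 -m creep '50 0 0 -20 0 0 0;50 0 0 -60 0 0 0;50 0 0 -100 0 0 0;50 0 0 -130 0 0 0;50 0 0 -130 0 0 0';python3 - <<'E'
from h import *
go([.5447,-.2725,.16])
E
```

```text
time: 17.65
ee_pos: [0.5472, -0.0672, 0.0462]
eef_rot: [[1.0, -0.015, -0.0], [-0.015, -1.0, 0.0], [-0.0, -0.0, -1.0]]
force: [-0.5, 1.1, -2.8]
gripper_width: 0.318
time: 18.27
ee_pos: [0.548, -0.0678, 0.0444]
eef_rot: [[1.0, -0.016, 0.002], [-0.016, -1.0, -0.001], [0.002, 0.001, -1.0]]
force: [-0.7, 0.1, -0.7]
gripper_width: 0.51
time: 18.9
ee_pos: [0.5494, -0.0683, 0.177]
eef_rot: [[1.0, -0.015, 0.007], [-0.015, -1.0, -0.002], [0.007, 0.002, -1.0]]
force: [0.4, 0.5, 0.7]
gripper_width: 0.547
t 18.9 shift mm [ -1.7 204.2  17.4] turn [ 0.1 -0.4  0.2] F [0.4 0.5 0.7]
```

```bash
python3 -m creep '50 0 40 0 0 0 0;50 0 90 0 0 0 0;50 0 140 0 0 0 0;50 -1 180 0 0 0 0;50 -2 200 0 0 0 0';python3 - <<'E'
from h import *
a=shot("scene","s6");
cv2.imwrite("pics/s6z.png",cv2.resize(a[210:390,150:370],None,fx=3.5,fy=3.3)[:,:,::-1])
for c in ("scene",):
  for d in finder.spot_point(c,"die1")[:6]: print(c,round(d['p'],2),np.round(d['position']),back(c,d['position'],0)[:2])
go([.5447,-.2725,.036])
E
```

```text
time: 19.52
ee_pos: [0.5413, -0.2689, 0.172]
eef_rot: [[1.0, -0.017, -0.002], [-0.017, -1.0, 0.001], [-0.002, -0.001, -1.0]]
force: [0.9, -0.8, 0.5]
gripper_width: 0.545
scene 0.77 [385. 303.] [ 0.7165867  -0.27093206]
scene 0.71 [331. 250.] [ 0.54420892 -0.26591945]
scene 0.7 [295. 343.] [ 0.61430102 -0.05591145]
scene 0.63 [275. 319.] [ 0.53722382 -0.05531606]
scene 0.62 [397. 235.] [ 0.6420199  -0.38365145]
scene 0.59 [274. 175.] [ 0.3057879  -0.29269947]
t 19.62 shift mm [  3.4   4.1 136.5] turn [-0.1  0.1  0.1] F [-0.5  1.1 -0.2]
```

View pics/s6z.png

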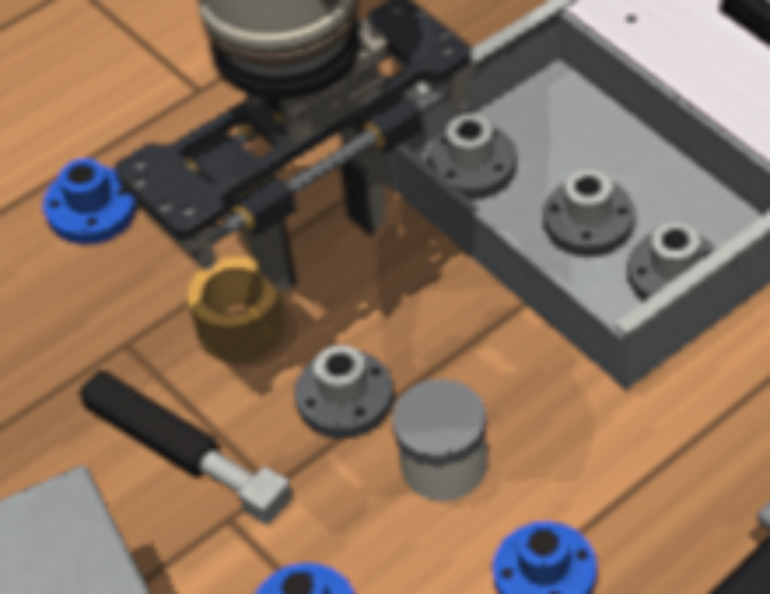

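The well holds three upright dies; die C is at crop (340,385), between coupling and jar, undisturbed.

```bash
python3 - <<'E'
from h import *
print(back("scene",(319.7-.3,247.1-.3),.042))
E
python3 -m creep '50 2 4 30 0 0 0;50 3 4 65 0 0 0;50 3 4 100 0 0 0;50 3 4 125 0 0 0;50 3 4 134 0 0 0'
```

```text
[ 0.54114327 -0.26772041  0.042     ]
time: 20.25
ee_pos: [0.5441, -0.2689, 0.0375]
eef_rot: [[1.0, -0.014, -0.003], [-0.014, -1.0, 0.003], [-0.003, -0.003, -1.0]]
force: [-0.0, 0.3, 0.9]
gripper_width: 0.548
```

```bash
python3 -m creep '20 0 0 0 0 0 0;20 0 0 0 0 0 0;20 0 0 0 0 0 0;20 0 0 0 0 0 0;20 0 0 0 0 0 0' 30; python3 -m creep '20 0 0 -30 0 0 0;20 0 0 -70 0 0 0;20 0 0 -110 0 0 0;20 0 0 -140 0 0 0;20 0 0 -150 0 0 0';python3 - <<'E'
from h import *
go(cw(-.06,-.045,.15))
E
```

```text
time: 20.88
ee_pos: [0.5461, -0.2719, 0.0411]
eef_rot: [[1.0, -0.016, 0.002], [-0.016, -1.0, -0.001], [0.002, 0.001, -1.0]]
force: [-1.1, 3.2, 5.6]
gripper_width: 0.316
time: 21.5
ee_pos: [0.5455, -0.2722, 0.1911]
eef_rot: [[1.0, -0.016, 0.002], [-0.016, -1.0, -0.002], [0.002, 0.002, -1.0]]
force: [0.3, 0.4, -3.5]
gripper_width: 0.317
t 21.5 shift mm [ -72.6 -250.5   40.5] turn [ 0.1 -0.1  0.2] F [ 0.3  0.4 -3.5]
```

```bash
python3 -m creep '20 -14 -40 0 0 0 0;20 -28 -90 0 0 0 0;20 -42 -140 0 0 0 0;20 -56 -190 0 0 0 0;20 -70 -235 0 0 0 0'; python3 -m creep '20 0 -13 0 0 0 0;20 0 -13 15 0 0 0;20 0 -13 35 0 0 0;20 0 -13 45 0 0 0;20 0 -13 45 0 0 0'; python3 - <<'E'
from h import *
print(env.observe()['gripper_width'])
go(cw(-.06,-.047,.0455))
E
```

```text
time: 22.12
ee_pos: [0.477, -0.0336, 0.1877]
eef_rot: [[1.0, -0.016, -0.003], [-0.016, -1.0, 0.001], [-0.003, -0.001, -1.0]]
force: [1.4, -0.4, -2.5]
gripper_width: 0.318
time: 22.75
ee_pos: [0.4782, -0.0231, 0.1431]
eef_rot: [[1.0, -0.017, -0.003], [-0.017, -1.0, 0.001], [-0.003, -0.001, -1.0]]
force: [0.8, 0.5, -3.5]
gripper_width: 0.317
0.3171767440892229
t 22.75 shift mm [-1.  -0.4 97.6] turn [-0.   0.2  0.1] F [ 0.8  0.5 -3.5]
```

```bash
python3 -m creep '20 -1 0 25 0 0 0;20 -1 0 50 0 0 0;20 -1 0 75 0 0 0;20 -1 0 90 0 0 0;20 -1 0 97 0 0 0'; python3 -m creep '20 0 0 0 0 0 0;20 0 0 1 0 0 0;20 0 0 2 0 0 0;42 0 0 2 0 0 0;42 0 0 2 0 0 0';python3 -m creep '42 0 0 -20 0 0 0;42 0 0 -60 0 0 0;42 0 0 -100 0 0 0;42 0 0 -130 0 0 0;42 0 0 -130 0 0 0';python3 - <<'E'
from h import *
go(cw(0,.0805,.16))
E
```

```text
time: 23.38
ee_pos: [0.4781, -0.0227, 0.0473]
eef_rot: [[1.0, -0.016, -0.0], [-0.016, -1.0, 0.0], [-0.0, -0.0, -1.0]]
force: [0.4, 0.4, -2.9]
gripper_width: 0.316
time: 24.0
ee_pos: [0.4787, -0.0227, 0.0463]
eef_rot: [[1.0, -0.016, 0.002], [-0.016, -1.0, -0.0], [0.002, 0.0, -1.0]]
force: [0.6, 0.0, -0.1]
gripper_width: 0.456
time: 24.62
ee_pos: [0.4801, -0.0231, 0.1786]
eef_rot: [[1.0, -0.015, 0.006], [-0.015, -1.0, -0.002], [0.006, 0.002, -1.0]]
force: [1.6, -0.2, 0.2]
gripper_width: 0.458
t 24.62 shift mm [  57.2 -127.7   18.7] turn [ 0.1 -0.4  0.2] F [ 1.6 -0.2  0.2]
```

```bash
python3 -m creep '50 12 -30 0 0 0 0;50 25 -60 0 0 0 0;50 38 -95 0 0 0 0;50 56 -128 0 0 0 0;50 56 -128 15 0 0 0';python3 - <<'E'
from h import *
shot("scene","s7");shot("top","t7")
go(cw(0,.0805,.086))
E
```

```text
time: 25.25
ee_pos: [0.5366, 0.1062, 0.1598]
eef_rot: [[1.0, -0.013, 0.001], [-0.013, -1.0, 0.0], [0.001, -0.0, -1.0]]
force: [-0.7, -0.3, -0.7]
gripper_width: 0.546
t 25.35 shift mm [ 6.3  0.6 71. ] turn [0.  0.4 0.2] F [-1.6  0.6  0.3]
```

View pics/s7.png

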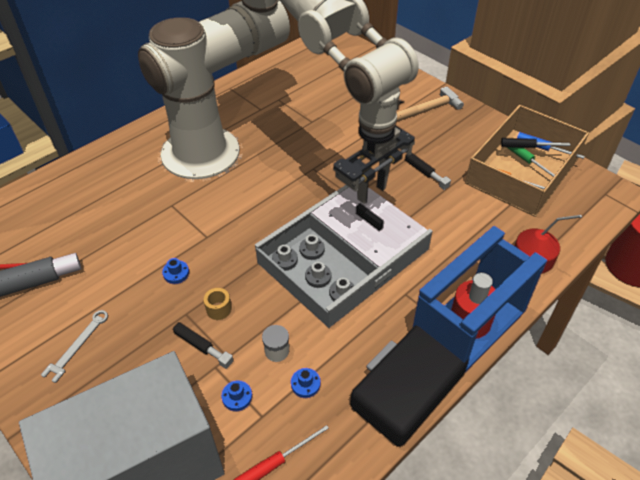

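View pics/t7.png

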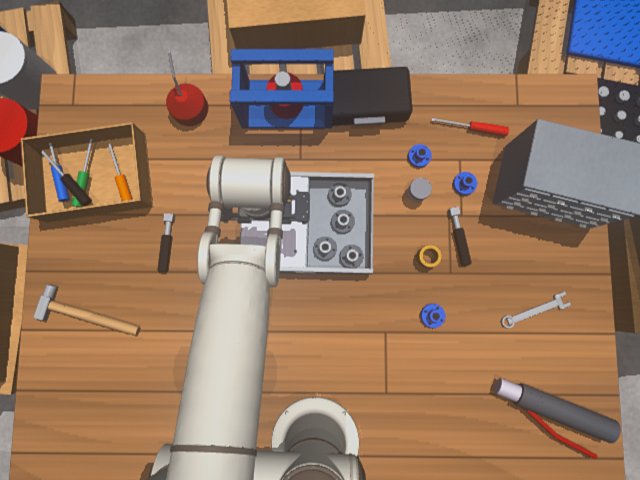

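All four dies stand in the right well (top view 340,193 / 343,220 / 325,246 / 351,255), and no grey ones are left outside. Closing the cover.

```bash
python3 -m creep '50 2 -2 30 0 0 0; 50 3 -2 55 0 0 0; 50 3 -2 72 0 0 0; 50 3 -2 72 0 0 0; 50 3 -2 72 0 0 0';  python3 -m creep '10 0 0 0 0 0 0;10 0 0 0 0 0 0;10 0 0 0 0 0 0;10 0 0 0 0 0 0;10 0 0 0 0 0 0' 15; python3 - <<'E'
from h import *
go(cw(0,-.0805,.084))
E
```

```text
time: 25.98
ee_pos: [0.5396, 0.1063, 0.0895]
eef_rot: [[1.0, -0.016, 0.001], [-0.016, -1.0, -0.0], [0.001, 0.0, -1.0]]
force: [-0.0, -0.5, 0.1]
gripper_width: 0.542
time: 26.6
ee_pos: [0.5392, 0.1036, 0.0889]
eef_rot: [[1.0, -0.015, -0.0], [-0.015, -1.0, -0.006], [-0.0, 0.006, -1.0]]
force: [-1.7, -11.0, 2.0]
gripper_width: 0.176
t 26.6 shift mm [ -0.5 160.9   5.9] turn [0.3 0.  0.2] F [ -1.7 -11.    2. ]
```

```bash
python3 -m creep '10 0 10 0 0 0 0;10 0 25 0 0 0 0;10 0 40 0 0 0 0;10 0 55 0 0 0 0;10 0 70 0 0 0 0';  python3 -m creep '10 0 15 0 0 0 0;10 0 30 0 0 0 0;10 0 45 0 0 0 0;10 0 60 0 0 0 0;10 0 75 0 0 0 0'; python3 -m creep '10 0 7 0 0 0 0;10 0 12 0 0 0 0;10 0 16 0 0 0 0;10 0 19 0 0 0 0;10 0 19 0 0 0 0'; python3 - <<'E'
from h import *
go(cw(0,-.0805,.084))
E
```

```text
time: 27.22
ee_pos: [0.5378, 0.0355, 0.0889]
eef_rot: [[1.0, -0.016, -0.0], [-0.016, -1.0, 0.0], [-0.0, -0.0, -1.0]]
force: [-1.3, 3.5, 4.7]
gripper_width: 0.17
time: 27.85
ee_pos: [0.5363, -0.0395, 0.0889]
eef_rot: [[1.0, -0.016, -0.001], [-0.016, -1.0, 0.0], [-0.001, -0.0, -1.0]]
force: [-3.0, 3.7, 5.3]
gripper_width: 0.172
time: 28.48
ee_pos: [0.536, -0.0576, 0.0889]
eef_rot: [[1.0, -0.016, -0.001], [-0.016, -1.0, 0.001], [-0.001, -0.001, -1.0]]
force: [-2.8, 5.0, 6.8]
gripper_width: 0.176
t 28.48 shift mm [ 0.3 -0.3  4.9] turn [-0.1  0.1  0.2] F [-2.8  5.   6.8]
```

```bash
python3 -m creep '10 0 1 0 0 0 0;10 0 1 0 0 0 0;45 0 1 0 0 0 0;45 0 1 0 0 0 0;45 0 1 -10 0 0 0';  python3 -m creep '45 0 0 -20 0 0 0;45 0 0 -60 0 0 0;45 0 -40 -80 0 0 0;45 0 -90 -80 0 0 0;45 0 -130 -80 0 0 0'; python3 - <<'E'
from h import *
np.set_printoptions(precision=4,suppress=True)
a=shot("top","t8")
cv2.imwrite("pics/t8l.png",cv2.resize(a[195:290,120:250],None,fx=5,fy=5,interpolation=cv2.INTER_CUBIC)[:,:,::-1])
cv2.imwrite("pics/t8r.png",cv2.resize(a[165:280,350:500],None,fx=5,fy=5,interpolation=cv2.INTER_CUBIC)[:,:,::-1])
for d in finder.cut_out("top","handle1")[:3]:
    ys,xs=np.nonzero(d['pixels']); r=cv2.minAreaRect(np.c_[xs,ys].astype(np.float32)); print(round(d['p'],2),r, len(xs))
    b=np.array([back("top",(q[1],q[0]),.02)[:2] for q in cv2.boxPoints(r)]); e=[b[1]-b[0],b[2]-b[1]]; e=max(e,key=np.linalg.norm); print(b.mean(0),np.linalg.norm(e),np.degrees(np.arctan2(e[1],e[0])))
E
```

```text
time: 29.1
ee_pos: [0.5355, -0.0587, 0.0979]
eef_rot: [[1.0, -0.016, -0.002], [-0.016, -1.0, 0.0], [-0.002, -0.0, -1.0]]
force: [-0.1, 0.0, 1.0]
gripper_width: 0.474
time: 29.72
ee_pos: [0.5388, 0.0728, 0.1798]
eef_rot: [[1.0, -0.015, 0.002], [-0.015, -1.0, -0.0], [0.002, 0.0, -1.0]]
force: [-0.2, -0.2, 0.6]
gripper_width: 0.488
0.83 ((166.0252227783203, 243.00323486328125), (12.61469841003418, 59.30942916870117), 7.305758953094482) 631
[0.4874 0.3819] 0.15132216842531496 -4.642958957636161
0.64 ((459.66998291015625, 236.84774780273438), (57.71012878417969, 11.302674293518066), 77.19573211669922) 523
[ 0.5063 -0.3633] 0.14619505675523936 -169.1378358746891
```

View pics/t8l.png

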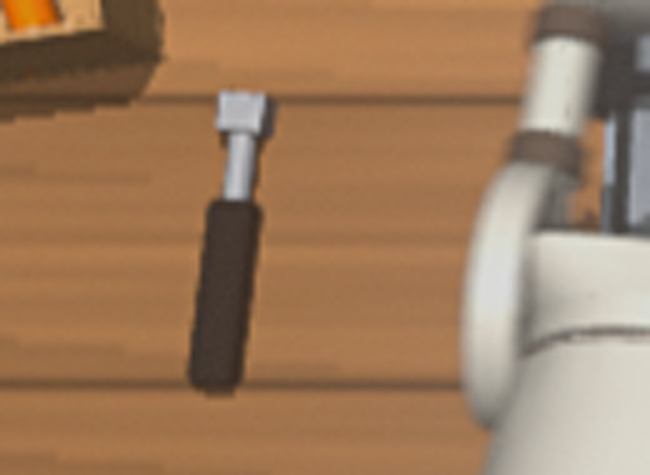

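View pics/t8r.png

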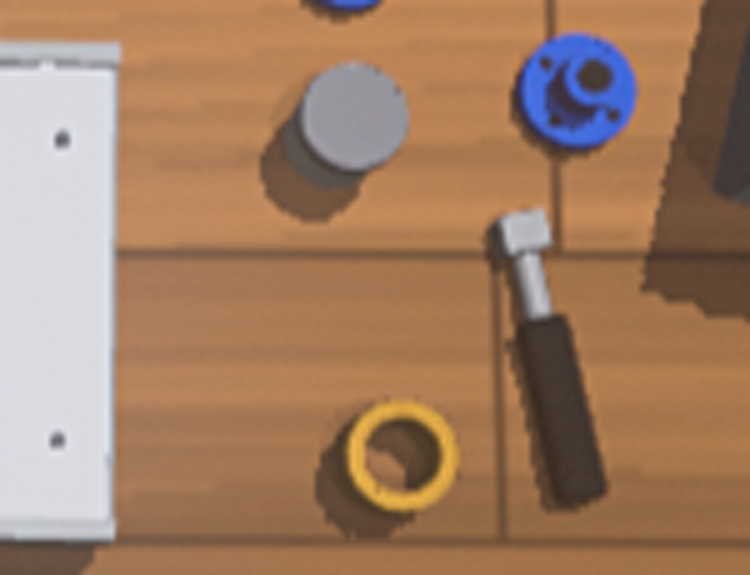

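```bash
python3 - <<'E'
from h import *
np.set_printoptions(precision=4,suppress=True)
def L(c0,r0,a,b):
    P=[back("top",(r0+y/5-.4,c0+x/5-.4),.024)[:2] for x,y in (a,b)]
    d=P[0]-P[1]; n=np.linalg.norm(d); u=d/n
    print("head",P[0],"tail",P[1],"len",n,"yaw",np.degrees(np.arctan2(d[1],d[0])),"origin",P[1]+.075*u)
    return P[1]+.070*u
g=L(120,195,(244,92),(214,388))
L(350,165,(520,212),(582,503))
print(g);go(np.r_[g,.16],-5.0)
E
```

```text
head [0.5636 0.378 ] tail [0.4124 0.3865] len 0.1514577577466261 yaw -3.20090316619875 origin [0.4872 0.3823]
head [ 0.5817 -0.3493] tail [ 0.4337 -0.3758] len 0.15035451189488114 yaw 10.163066159505677 origin [ 0.5076 -0.3625]
[0.4823 0.3826]
t 29.82 shift mm [ -59.6 -307.4   19.5] turn [-0.  -0.   4.3] F [ 0.1 -0.7 -0.2]
```

```bash
python3 -m creep '55 -12 -50 0 0 0 0;55 -24 -105 0 0 0 1;55 -36 -160 0 0 0 2;55 -48 -215 0 0 0 3;55 -56 -265 0 0 0 3'; python3 -m creep '55 -3 -42 0 0 0 0;55 -3 -42 25 0 0 0;55 -3 -42 60 0 0 0;55 -3 -42 90 0 0 0;55 -3 -42 90 0 0 0'; python3 - <<'E'
from h import *
go([.4823,.3826,.019],-4)
a=shot("scene","s9")
cv2.imwrite("pics/s9z.png",cv2.resize(a[100:220,350:500],None,fx=4,fy=4)[:,:,::-1])
E
```

```text
time: 30.45
ee_pos: [0.4867, 0.3384, 0.1792]
eef_rot: [[0.998, -0.068, 0.001], [-0.068, -0.998, -0.0], [0.001, 0.0, -1.0]]
force: [0.5, -0.1, 0.6]
gripper_width: 0.598
time: 31.08
ee_pos: [0.4851, 0.3777, 0.0862]
eef_rot: [[0.998, -0.068, -0.005], [-0.068, -0.998, -0.003], [-0.005, 0.003, -1.0]]
force: [0.4, 0.3, 0.2]
gripper_width: 0.598
t 31.07 shift mm [-2.8 -4.9 67.2] turn [0.2 0.3 0.1] F [0.4 0.3 0.2]
```

View pics/s9z.png

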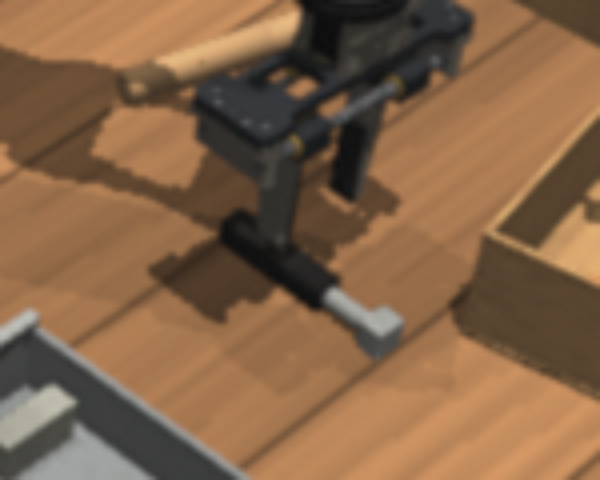

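```bash
python3 -m creep '55 -3 -3 20 0 0 0;55 -3 -3 40 0 0 0;55 -3 -3 55 0 0 0;55 -3 -3 64 0 0 0;55 -3 -3 64 0 0 0'; python3 -m creep '10 0 0 0 0 0 0;10 0 0 0 0 0 0;10 0 0 0 0 0 0;10 0 0 0 0 0 0;10 0 0 0 0 0 0' 35;python3 -m creep '10 0 0 -30 0 0 0;10 0 0 -70 0 0 0;10 0 0 -110 0 0 0;10 0 0 -150 0 0 0;10 0 0 -150 0 0 0'; python3 - <<'E'
from h import *
shot("scene","s10"); go(cw(.015,.105,.15))
E
```

```text
time: 31.75
ee_pos: [0.4831, 0.3824, 0.0236]
eef_rot: [[0.998, -0.068, -0.001], [-0.068, -0.998, -0.001], [-0.001, 0.001, -1.0]]
force: [0.1, -0.6, -0.3]
gripper_width: 0.595
time: 32.38
ee_pos: [0.484, 0.3831, 0.0251]
eef_rot: [[0.998, -0.068, 0.001], [-0.068, -0.998, 0.001], [0.001, -0.001, -1.0]]
force: [-0.2, -0.2, 3.5]
gripper_width: 0.258
time: 33.0
ee_pos: [0.4855, 0.3836, 0.178]
eef_rot: [[0.998, -0.068, 0.006], [-0.068, -0.998, 0.003], [0.006, -0.003, -1.0]]
force: [0.6, 0.6, -2.2]
gripper_width: 0.257
t 33.05 shift mm [ 87.9 249.6  25. ] turn [-0.  -0.1 -2.8] F [-0.2  0.4 -2.8]
```

View pics/s10.png

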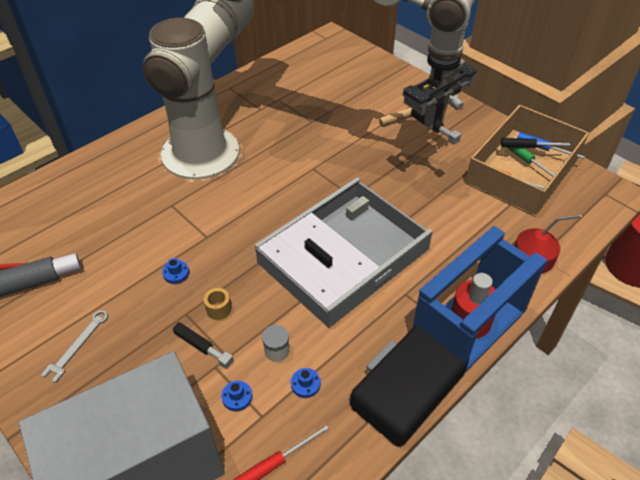

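```bash
python3 -m creep '10 20 45 0 0 0 0;10 40 95 0 0 0 0;10 60 145 0 0 0 -1;10 80 195 0 0 0 -2;10 97 235 0 0 0 -3'; python3 - <<'E'
from h import *
print(env.observe()['gripper_width']);go(cw(.025,.108,.0315))
E
```

```text
time: 33.67
ee_pos: [0.563, 0.1395, 0.1712]
eef_rot: [[1.0, -0.016, -0.005], [-0.016, -1.0, -0.0], [-0.005, 0.001, -1.0]]
force: [0.0, 0.2, -1.8]
gripper_width: 0.257
0.256763092012961
t 33.67 shift mm [  2.8   8.7 139.7] turn [0.  0.3 0.2] F [ 0.   0.2 -1.8]
```

```bash
python3 -m creep '10 0 8 30 0 0 0;10 0 8 60 0 0 0;10 0 8 60 0 0 0;10 0 8 60 0 0 0;10 0 8 60 0 0 0'; python3 - <<'E'
from h import *
shot("top","t11");a=shot("scene","s11");cv2.imwrite("pics/s11z.png",cv2.resize(a[130:330,240:450],None,fx=3.5,fy=3)[:,:,::-1]);print(env.observe()['gripper_width']);go(cw(.025,.108,.0315))
E
```

```text
time: 34.3
ee_pos: [0.5652, 0.134, 0.1158]
eef_rot: [[1.0, -0.015, 0.002], [-0.015, -1.0, 0.0], [0.002, -0.0, -1.0]]
force: [0.5, -0.2, -1.7]
gripper_width: 0.256
0.25556194303574375
t 34.4 shift mm [-0.3  3.2 84.3] turn [-0.  -0.1  0.2] F [ 0.5  0.7 -1.2]
```

View pics/s11z.png

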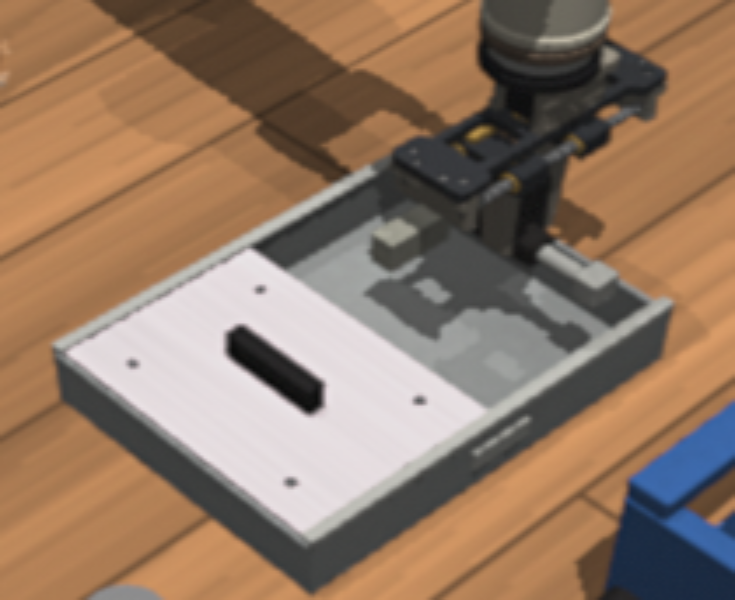

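```bash
python3 -m creep '10 0 3 20 0 0 0;10 0 3 45 0 0 0;10 0 3 65 0 0 0;10 0 3 78 0 0 0;10 0 3 82 0 0 0'; python3 -m creep '10 0 0 0 0 0 0;10 0 0 0 0 0 0;10 0 0 1 0 0 0;38 0 0 1 0 0 0;38 0 0 1 0 0 0'; python3 - <<'E'
from h import *
print(env.observe()['gripper_width']);go(cw(.025,.108,.0315))
E
```

```text
time: 35.02
ee_pos: [0.564, 0.1307, 0.0319]
eef_rot: [[1.0, -0.015, -0.001], [-0.015, -1.0, -0.0], [-0.001, 0.0, -1.0]]
force: [-0.4, 0.6, -0.5]
gripper_width: 0.255
time: 35.65
ee_pos: [0.5647, 0.1307, 0.0321]
eef_rot: [[1.0, -0.016, 0.001], [-0.016, -1.0, 0.0], [0.001, -0.0, -1.0]]
force: [-0.4, 0.2, 0.3]
gripper_width: 0.41
0.40953968933758156
t 35.65 shift mm [0.1 0.  0.6] turn [-0.  -0.1  0.2] F [-0.4  0.2  0.3]
```

```bash
python3 -m creep '38 0 0 -20 0 0 0;38 0 0 -60 0 0 0;38 0 0 -100 0 0 0;38 0 0 -140 0 0 0;38 0 0 -140 0 0 0'; python3 - <<'E'
from h import *
a=shot("top","t12");cv2.imwrite("pics/t12r.png",cv2.resize(a[100:280,390:590],None,fx=4,fy=3.3,interpolation=cv2.INTER_CUBIC)[:,:,::-1])
go([.5027,-.3634,.16],10.2)
E
```

```text
time: 36.28
ee_pos: [0.5674, 0.1308, 0.1776]
eef_rot: [[1.0, -0.015, 0.01], [-0.015, -1.0, 0.0], [0.01, -0.0, -1.0]]
force: [0.3, 0.5, -0.2]
gripper_width: 0.416
t 36.33 shift mm [-55.5 495.1  14.4] turn [  0.   -0.3 -11.1] F [-0.4 -0.5  0.7]
```

View pics/t12r.png

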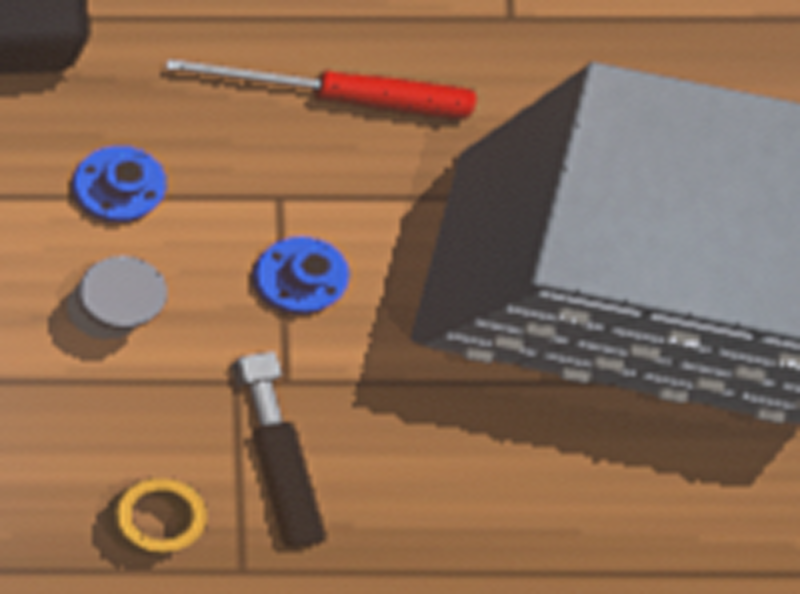

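View pics/t12.png

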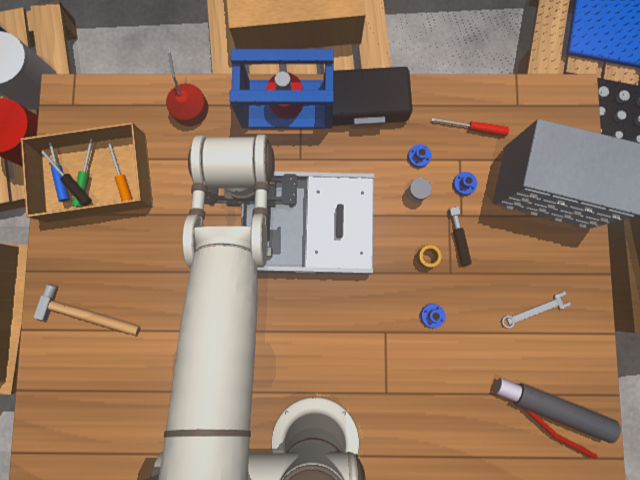

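```bash
python3 -m creep '55 -6 50 0 0 0 0;55 -12 105 0 0 0 -2;55 -20 160 0 0 0 -4;55 -28 215 0 0 0 -6;55 -36 270 0 0 0 -8'; python3 - <<'E'
from h import *
go([.4928,-.365,.16],10.2)
E
```

```text
time: 36.95
ee_pos: [0.5228, -0.14, 0.1706]
eef_rot: [[0.992, 0.125, -0.002], [0.125, -0.992, 0.001], [-0.002, -0.001, -1.0]]
force: [0.6, 0.3, 0.3]
gripper_width: 0.601
t 36.95 shift mm [-57.8 219.5  10.4] turn [-0.1  0.1 -3. ] F [0.6 0.3 0.3]
```

```bash
python3 -m creep '55 -12 50 0 0 0 -1;55 -26 105 0 0 0 -2;55 -40 160 0 0 0 -3;55 -58 215 0 0 0 -3;55 -58 215 15 0 0 -3'; python3 - <<'E'
from h import *
go([.4928,-.365,.022],10.2)
a=shot("scene","s13")
cv2.imwrite("pics/s13z.png",cv2.resize(a[240:400,130:320],None,fx=4,fy=3.5)[:,:,::-1])
E
```

```text
time: 37.58
ee_pos: [0.492, -0.3631, 0.1565]
eef_rot: [[0.985, 0.171, 0.001], [0.171, -0.985, -0.002], [0.0, 0.002, -1.0]]
force: [-0.0, 0.7, -0.3]
gripper_width: 0.601
t 37.58 shift mm [  0.4   1.8 134.5] turn [ 0.1 -0.  -0.4] F [-0.   0.7 -0.3]
```

View pics/s13z.png

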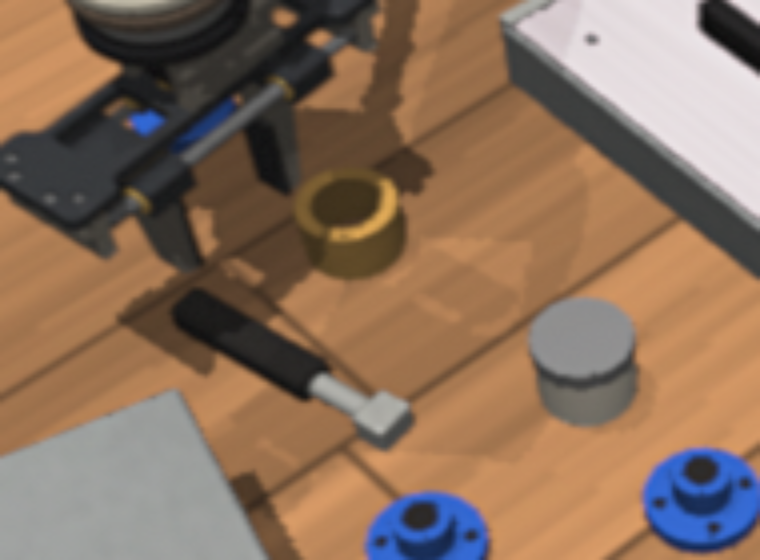

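```bash
python3 -m creep '55 0 1 30 0 0 0;55 0 1 65 0 0 0;55 0 1 100 0 0 0;55 0 1 123 0 0 0;55 0 1 131 0 0 0'; python3 -m creep '10 0 0 0 0 0 0;10 0 0 0 0 0 0;10 0 0 0 0 0 0;10 0 0 0 0 0 0;10 0 0 0 0 0 0' 35;python3 -m creep '10 0 0 -30 0 0 0;10 0 0 -70 0 0 0;10 0 0 -110 0 0 0;10 0 0 -150 0 0 0;10 0 0 -150 0 0 0'; python3 - <<'E'
from h import *
a=shot("scene","s14");cv2.imwrite("pics/s14z.png",cv2.resize(a[150:350,130:380],None,fx=3,fy=3)[:,:,::-1]); go(cw(.016,.047,.15))
E
```

```text
time: 38.25
ee_pos: [0.4923, -0.3571, 0.023]
eef_rot: [[0.984, 0.177, -0.004], [0.177, -0.984, 0.004], [-0.003, -0.005, -1.0]]
force: [1.0, 0.1, -0.2]
gripper_width: 0.598
time: 38.88
ee_pos: [0.494, -0.3612, 0.0269]
eef_rot: [[0.984, 0.175, 0.002], [0.175, -0.984, -0.002], [0.001, 0.002, -1.0]]
force: [0.3, -1.1, 5.8]
gripper_width: 0.259
time: 39.5
ee_pos: [0.4946, -0.3614, 0.1786]
eef_rot: [[0.984, 0.176, 0.004], [0.176, -0.984, -0.004], [0.003, 0.005, -1.0]]
force: [0.9, -1.2, -2.8]
gripper_width: 0.257
t 39.55 shift mm [ 135.8 -412.7   25.6] turn [ 0.  -0.  11.2] F [ 0.   0.  -3.6]
```

View pics/s14z.png

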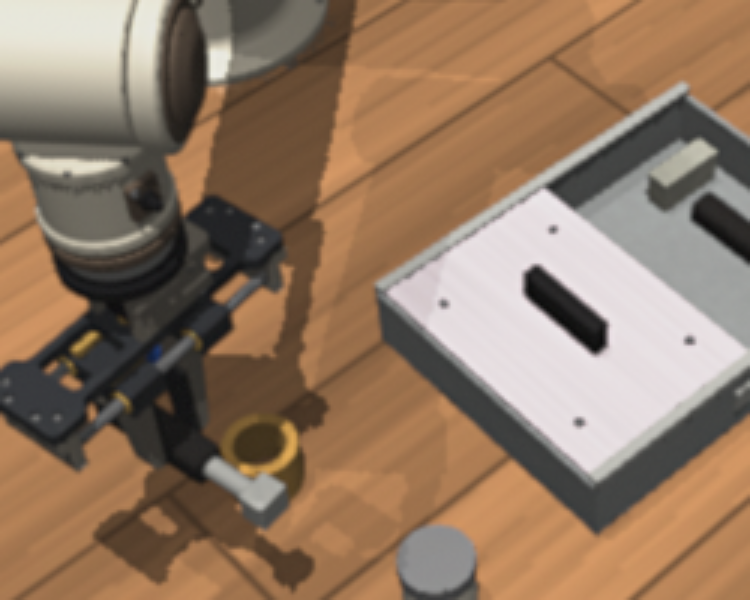

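```bash
python3 -m creep '10 14 -40 0 0 0 0;10 30 -90 0 0 0 2;10 46 -140 0 0 0 4;10 62 -190 0 0 0 6;10 79 -240 0 0 0 8'; python3 - <<'E'
from h import *
print(env.observe()['gripper_width']);go(cw(.016,.047,.15))
E
```

```text
time: 40.17
ee_pos: [0.5271, -0.1075, 0.1722]
eef_rot: [[0.999, 0.035, -0.005], [0.035, -0.999, 0.003], [-0.005, -0.003, -1.0]]
force: [1.3, 0.6, -2.7]
gripper_width: 0.26
0.26049508693203677
t 40.17 shift mm [  34.  -176.3   22.6] turn [-0.2  0.3  3.1] F [ 1.3  0.6 -2.7]
```

```bash
python3 -m creep '10 10 -45 0 0 0 1;10 20 -90 0 0 0 2;10 30 -135 0 0 0 3;10 33 -170 0 0 0 3;10 33 -174 0 0 0 3'; python3 -m creep '10 0 0 15 0 0 0;10 0 0 35 0 0 0;10 0 0 50 0 0 0;10 0 0 50 0 0 0;10 0 0 50 0 0 0';python3 - <<'E'
from h import *
a=shot("scene","s15");cv2.imwrite("pics/s15z.png",cv2.resize(a[130:330,240:450],None,fx=3.5,fy=3)[:,:,::-1])
a=shot("top","t15");cv2.imwrite("pics/t15z.png",cv2.resize(a[165:280,230:385],None,fx=5,fy=5,interpolation=cv2.INTER_CUBIC)[:,:,::-1])
print(env.observe()['gripper_width']);go(cw(.016,.047,.0325))
E
```

```text
time: 40.8
ee_pos: [0.5534, 0.0673, 0.1723]
eef_rot: [[1.0, -0.012, -0.006], [-0.012, -1.0, 0.001], [-0.006, -0.001, -1.0]]
force: [-0.2, -1.3, -3.3]
gripper_width: 0.26
time: 41.42
ee_pos: [0.5559, 0.0646, 0.1259]
eef_rot: [[1.0, -0.016, 0.001], [-0.016, -1.0, -0.0], [0.001, 0.0, -1.0]]
force: [0.5, 0.6, -2.1]
gripper_width: 0.257
0.252465313282286
t 41.52 shift mm [-1.8 -5.1 94. ] turn [ 0.  -0.1  0.2] F [-0.6  0.5 -3.1]
```

View pics/s15z.png

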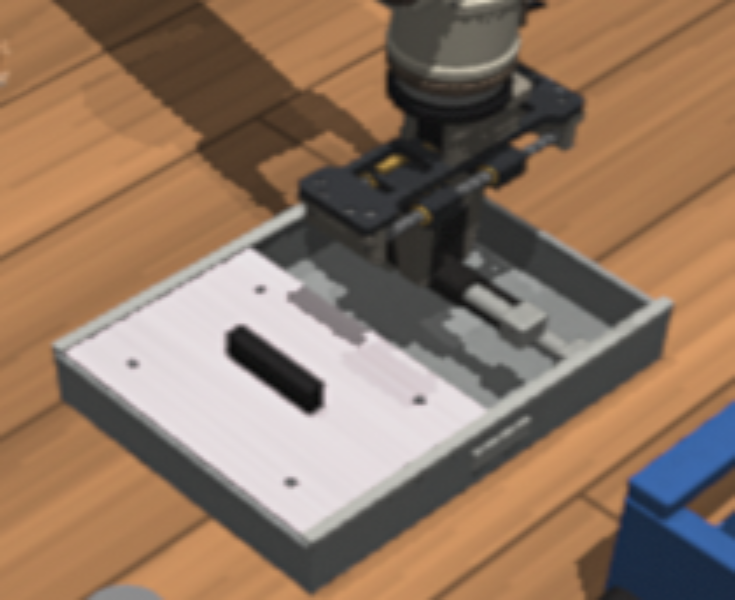

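View pics/t15z.png

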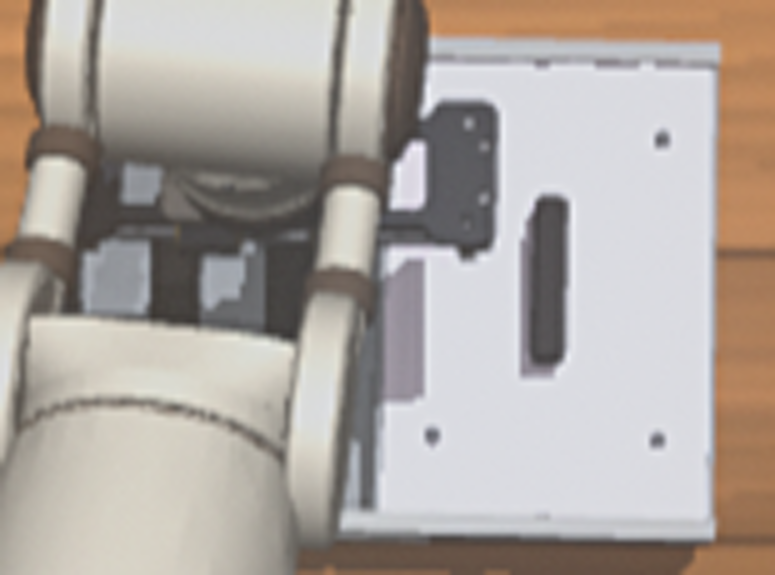

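```bash
python3 -m creep '10 -2 -5 10 0 0 0;10 -2 -5 35 0 0 0;10 -2 -5 60 0 0 0;10 -2 -5 80 0 0 0;10 -2 -5 91 0 0 0'; python3 -m creep '10 0 0 0 0 0 0;10 0 0 1 0 0 0;10 0 0 2 0 0 0;36 0 0 2 0 0 0;36 0 0 2 0 0 0'; python3 -m creep '36 0 0 0 0 0 0;36 0 0 -20 0 0 0;36 0 0 -60 0 0 0;36 0 0 -110 0 0 0;36 0 0 -160 0 0 0';python3 - <<'E'
from h import *
go([.45,-.10,.24])
E
```

```text
time: 42.15
ee_pos: [0.5526, 0.0705, 0.0331]
eef_rot: [[1.0, -0.015, -0.002], [-0.015, -1.0, 0.0], [-0.002, -0.0, -1.0]]
force: [-0.0, 0.6, -1.7]
gripper_width: 0.259
time: 42.78
ee_pos: [0.5543, 0.07, 0.0333]
eef_rot: [[1.0, -0.016, 0.001], [-0.016, -1.0, -0.0], [0.001, 0.0, -1.0]]
force: [-0.1, 0.1, 0.0]
gripper_width: 0.391
time: 43.4
ee_pos: [0.5534, 0.0701, 0.1942]
eef_rot: [[1.0, -0.016, 0.0], [-0.016, -1.0, 0.0], [0.0, -0.0, -1.0]]
force: [0.6, -0.1, 0.4]
gripper_width: 0.396
t 43.4 shift mm [-100.7  171.6  -45.8] turn [-0.  -0.   0.2] F [ 0.6 -0.1  0.4]
```

Lift clear to one side and check.

```bash
python3 -m creep '36 -20 40 -20 0 0 0;36 -40 90 -40 0 0 0;36 -60 140 -40 0 0 0;36 -80 190 -40 0 0 0;36 -100 240 -40 0 0 0';python3 -m creep '36 -10 40 0 0 0 0;36 -10 80 0 0 0 0;36 -10 80 0 0 0 0;36 -10 80 0 0 0 0;36 -10 80 0 0 0 0';python3 - <<'E'
from h import *
np.set_printoptions(precision=4,suppress=True)
a=shot("scene","s16");cv2.imwrite("pics/s16z.png",cv2.resize(a[150:330,240:450],None,fx=3.5,fy=3.3)[:,:,::-1])
a=shot("top","t16");cv2.imwrite("pics/t16z.png",cv2.resize(a[165:280,230:385],None,fx=5,fy=5,interpolation=cv2.INTER_CUBIC)[:,:,::-1])
for n,z in(("handle1",.017),("cover_handle",.092),("stone",.005)):
  for c in("top","scene"):
    for d in finder.spot_point(c,n)[:2]: print(n,c,round(d['p'],2),wc(back(c,d['position'],z)))
E
```

```text
time: 44.02
ee_pos: [0.4491, -0.1698, 0.233]
eef_rot: [[1.0, -0.015, 0.001], [-0.015, -1.0, -0.001], [0.001, 0.0, -1.0]]
force: [0.7, -0.6, 0.1]
gripper_width: 0.393
time: 44.65
ee_pos: [0.4388, -0.2471, 0.2326]
eef_rot: [[1.0, -0.014, -0.0], [-0.014, -1.0, 0.0], [-0.0, -0.0, -1.0]]
force: [-0.2, -0.2, -0.9]
gripper_width: 0.393
handle1 top 0.78 [0.0183 0.0506 0.017 ]
handle1 top 0.63 [0.023  0.1101 0.017 ]
handle1 scene 0.78 [0.0161 0.1156 0.017 ]
handle1 scene 0.64 [0.0214 0.045  0.017 ]
cover_handle top 0.72 [-0.0052 -0.083   0.092 ]
cover_handle scene 0.63 [-0.0034 -0.0735  0.092 ]
stone top 0.71 [-0.0805  0.1232  0.005 ]
stone scene 0.83 [-0.0847  0.13    0.005 ]
```

View pics/s16z.png

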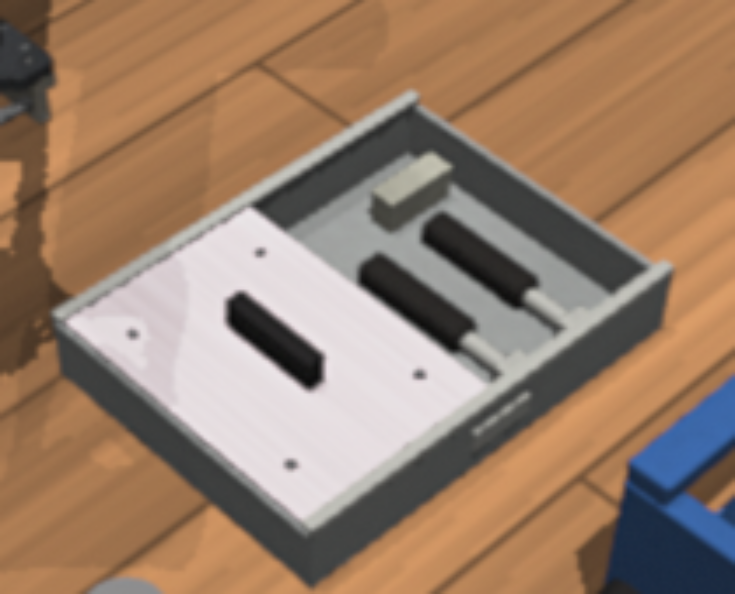

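View pics/t16z.png

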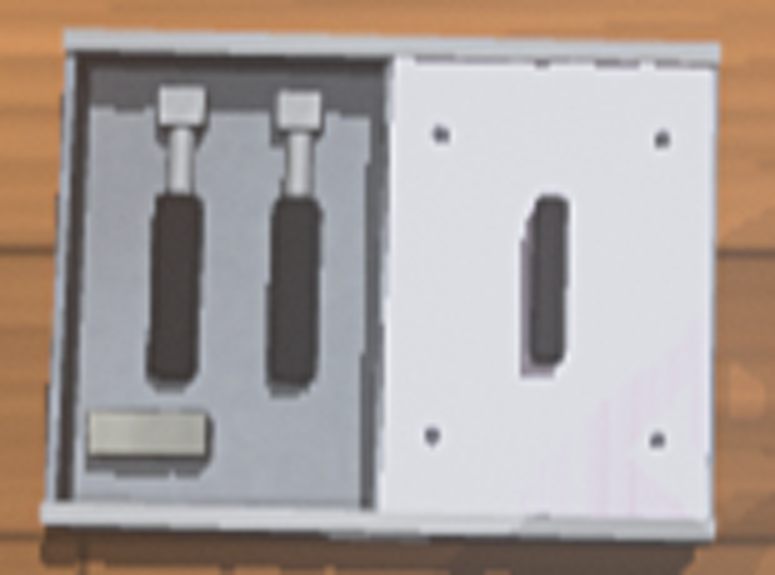

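View pics/s16.png

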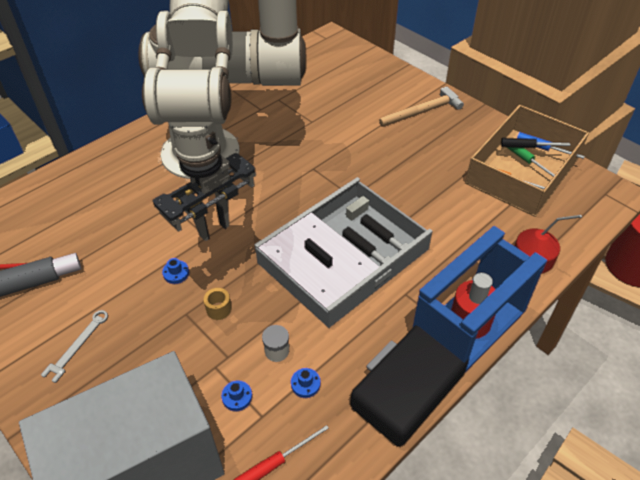

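Both handles lie flat, side by side, next to the stone in the left well (top crop 175,290 and 295,290). The cover is flush with the right end, and nothing is left outside. Handing in.

```bash
python3 -c "
from cell import job_done
print(job_done())"
```

```text
the job is handed in; nothing more can be done
None
```

The threading kit is put away and the job is handed in; the robot clock was at about 45 s of the 210 s allowed. No verdict is reported at hand-in.

- **Die heads:** I slid the cover to the left and stood the three loose die heads beside the one already in the right well. Before I closed the cover, pictures from both cameras showed all four upright and clear of each other. Nothing could be seen of them after the cover closed.
- **Cover:** I slid it home over the die heads at about 0.12 m/s. The gripper travelled about 161 mm with it, then pressed it 1 mm further towards the stop. In the last top view it is flush with the right end. The two cameras put its handle at y of about -0.083 and -0.074 m in the case frame, against -0.0805 m for fully home, so they disagree by about 10 mm. I trusted the top view and the gripper travel.
- **Handles:** Both lie flat, side by side, on the floor of the left well. From the top camera they are at about (0.018, 0.051) and (0.023, 0.110) m in the case frame; the scene camera agrees to about 7 mm. The stone is still in its corner.
- **Everything else:** The coupling, the jar and the blue look-alikes look untouched, and the gripper was clear of everything when I handed in. I saw no sign of anything being knocked aside during the run.

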